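# Fit a retaining ring to a tripod-head spindle

### The arm

A 6-joint arm with a two-finger parallel gripper is mounted at the origin on the work surface. World frame = base frame: x ahead of the robot, y to its left, z up, the work surface at z = 0. Lengths are in m, angles in rad, forces in N, time in s.
With the tool pointing down it reaches from about 0.35 to 0.975 m from the base axis. Payload 4.9 kg.
Tool frame: the origin (TCP) lies at the very end of the fingers, on their centre line; the grasp point (between the pads) lies 19 mm behind it; z points along the fingers, y is the direction in which the jaws open and shut (so a half turn about z gives the same grasp; the last joint's range is limited). The gripper opens to 85 mm and grips with 20 to 120 N. Pads are 22 mm wide; open, the fingers measure 114 mm over their backs; the gripper's body (76 mm by 85 mm) begins 54 mm behind the grasp point. The pads swing forward as they close: fully open they stand 13 mm farther back than shut.
Start: joints at [-1.461, 0.053, 1.613, -0, 1.476, -0.119], TCP at [0.142, -0.609, 0.231] pointing down, gripper open.
Joint ranges: [-3.01, 3.01], [-1.01, 2.22], [0.06, 2.58], [-1.02, 4.17], [0.09, 2.62], [-3.14, 3.14]. Speed limits (rad/s): [2.57, 2.57, 3.14, 3.14, 3.14, 3.14].

### API

Orientations are given as a unit quaternion [w, x, y, z].
In Python, from plant import monitor, eyes, manip gives the robot as it stands.
- The arm moves only by the tool step_arm, never from a script. Its argument "motion" is a list of rows, each a list of 7 numbers: the shift along the world's x, y, z scaled (see below), then the turn, a rotation vector about the world's x, y, z scaled (see below), then the closure in counts, from 0 (fully open) to 255 (shut). In form: [[x, y, z, ax, ay, az, grip], ...]. A call has 1 to 10 rows; each row is the pose to reach, as a shift and turn from the pose commanded when the call began; what a row does not reach only later rows make up. The controller multiplies each number of a shift by 0.5 m and each number of a turn by 1.5 rad. A row lasts 1/10 s, in which the tool goes at most 50 mm and 8.59 degrees, less where a joint would pass 70% of its speed; a pose out of reach is approached as far as the arm can. A call with a number of a shift or a turn outside -1 to 1 is refused whole. A call with a gripper value outside its range is refused whole. The fingers move at their own pace and stop on an object; the grip force is fixed at half the most. Time passes only in rows, so rows that repeat a pose let the fingers close. It gives the time, the measured TCP pose, the force and the opening at its end, in the units of the state.
- monitor.state(): the state, without advancing time (a new reading comes with each control period).
- eyes.grab_frame(name): name is "side" or "top"; returns a dict with "pixels" (400x640x3 uint8, red, green, blue), "mtx" (3x3 intrinsics, pixels), "rvec" (rotation vector, rad) and "tvec" (3), from world to camera coordinates, as OpenCV has them. Camera axes: x right, y down, z forward; pixel columns grow to the right and rows downward; lengths in m; the calibration is good to about 2 mm. A picture is of the moment at which its call begins. There is no depth.
- manip.job_done(): hands the job in, once; it reports no verdict.
Trained networks look in the newest picture that a camera, given by its name, has taken for a name from the list of things; names that differ only in an ending like _2 or _b are one class to them, and where a whole thing is asked for, a point or a joint stands for the part that bears it (a point fixed in the world has none). Each returns a list of dicts, best first, with "p" (0 to 1); they miss things now and then, are a little off and sometimes report something else, mostly with a low value. They report only what shows in the picture. A call takes as long as a camera call. They do not tell look-alikes from the thing itself.
- eyes.look_for(name, camera): "box" ([centre column, centre row, width, height] in pixels, round what is visible of it).
- eyes.pinpoint(name, camera): "uv" ([column, row] in pixels: a listed point, or the origin of a listed thing).
The state is a dict: "time": time; "joint_pos": joint angles; "joint_vel": joint speeds; "joint_efforts": joint torques, N m; "tool_pos": TCP position; "tool_rot": TCP orientation; "contact_force": force on the tool from outside, world axes, zero at the start; "ft_torque": the same for the moment, N m; "gripper_width": opening from 0.0 (shut) to 1.0 (fully open).
Only numpy, scipy, OpenCV 4.12 (cv2) and the standard library are available. Lean on these libraries where they do the work, as an engineer would, in place of code of your own. Each camera call takes 0.05 s, during which the arm holds its last target.

### The job

Wake the spindle jig by pressing its keys fully down one at a time: green, then white, then blue. Then lift the red-handled circlip pliers out of their rack, squeeze the handles so that the copper retaining ring on the tips is fully spread, and lower it level over the top of the upright spindle until it surrounds the dark groove just above the brass washer, without leaning on the spindle or the washer. Finish while still holding the pliers squeezed, with the ring held spread around the groove; leave everything else on the bench where it is.

Things in the scene. Friction and masses are not known exactly. Their poses are not given: they have to be found in the camera images.
- pliers: Red-handled circlip pliers, 145 mm long, 200 g, upright, tips down. Origin: underside centre of the steel cross-bar (76 mm in y, 10 in x, 8 in z) that hangs on the rack's posts; they lift straight up out of it. z up, y the line of squeezing, x towards the ring. Handles 14 mm wide (x), 8 thick (y), from 31 to 81 mm above the origin. Squeezing them spreads the ring, which cannot come off the tips.
- spread (a joint): How far the pliers are squeezed: 0 relaxed, 0.13 rad at the stop (ring fully spread). A spring resists, about 5 N on each handle at the stop, and closes them again. Only spread does the ring pass over the spindle.
- ring_center (a point): Centre of the copper ring, at half its thickness: 17.6 mm to +x of the pliers' origin, 61 mm below it. Ring 3 mm thick, level when the pliers are upright; fully spread 36 mm outside and 30 mm inside, relaxed only about 22 mm inside (y). Its two lugs sit on the plier tips, its closed back points to +x.
- handle_mid (a point): Midway between the handles, 54 mm above the pliers' origin: the place to grip, from above, closing along their y. Outer faces here about 50 mm apart relaxed (58 at the tops), 36 mm apart and vertical when fully squeezed.
- rack: Fixed pliers rack: wooden foot 100 x 110 mm, two dark steel posts, tops (where the cross-bar rests) 95 mm above the table, with 6 mm lips round the bar. Origin at table height straight below the pliers' origin; axes as the pliers' at the start.
- jig: Fixed spindle jig: blue base 100 x 100 x 14 mm, black round housing 64 mm across up to 45 mm, brass washer 44 mm across with its top at 48 mm, dark groove (21 mm across) from 48 to 54 mm, above it the bright spindle end, 25 mm across, top at 72 mm. Origin at the base's underside on the spindle's axis, z up.
- groove (a point): Centre of the groove on the spindle's axis, 51 mm above the table, 3 mm above the washer and 21 mm below the spindle's top.
- panel: Fixed grey key panel of the jig, 70 x 170 x 20 mm, with three round keys in a row along its y, 50 mm apart, in any order of colour. Origin at the centre of its underside.
- key_green_top (a point): Centre of the top face of the green key, a round cap 22 mm across that is pressed straight down.
- key_green (a joint): Travel of the green key: 0 up, 0.006 m fully down; springs back; about 4 N holds it fully down.
- key_white_top (a point): Centre of the top face of the white key, a round cap 22 mm across that is pressed straight down.
- key_white (a joint): Travel of the white key: 0 up, 0.006 m fully down; springs back; about 4 N holds it fully down.
- key_blue_top (a point): Centre of the top face of the blue key, a round cap 22 mm across that is pressed straight down.
- key_blue (a joint): Travel of the blue key: 0 up, 0.006 m fully down; springs back; about 4 N holds it fully down.
- film_can: Bystander, to be left alone: black film can, upright cylinder 31 mm across, 50 mm tall. Origin at its underside's centre.
- lens: Bystander, to be left alone: dark camera lens standing upright, 58 mm across, 46 mm tall. Origin at its underside's centre.
- filter_ring: Bystander, to be left alone: flat aluminium filter ring, 52 mm across, 7 mm thick. Origin at its underside's centre.
- screw_tray: Bystander, to be left alone: open aluminium tray 100 x 80 x 18 mm. Origin at its underside's centre.
- driver: Bystander, to be left alone: blue-handled screwdriver, 170 mm long, lying on the table. Origin at its underside's centre.
- oil_jar: Bystander, to be left alone: amber jar with green lid, 44 mm across, 60 mm tall. Origin at its underside's centre.
- lens_cap: Bystander, to be left alone: green lens cap, disc 60 mm across, 9 mm thick. Origin at its underside's centre.
Not all that is in view belongs to the job. Of the things that look like the pliers, the larger one is meant. Of the things that look like the jig, the larger one is meant.

How it is judged:
On the way, in this order (a step that is already met when the one before it is completed fails the run):
1. the green key is pressed down, the others up (value of joint key_green above 0.004 m and value of joint each of key_white, key_blue below 0.002 m), for 0.02 s.
2. the white key is pressed down, the others up (value of joint key_white above 0.004 m and value of joint each of key_green, key_blue below 0.002 m), for 0.02 s.
3. the blue key is pressed down, the others up (value of joint key_blue above 0.004 m and value of joint each of key_green, key_white below 0.002 m), for 0.02 s.
4. the pliers are lifted out of the rack (z of pliers in the frame of rack above 0.115 m and contact force between the fingers and pliers above 2 N), for 0.1 s.
5. the ring is spread over the top of the spindle (value of joint spread above 0.1 rad and horizontal distance between ring_center and groove below 0.005 m and z of ring_center in the frame of groove between 0.02 and 0.06 m), for 0.05 s.
At the end, for the whole second after the job is handed in: The pliers are held squeezed by the gripper (spread above 0.11 rad), still and upright within 5 degrees; the ring's centre is within 3.5 mm of the spindle's axis and within 3 mm of the groove's height; pliers and ring press on the jig with less than 5 N; all keys are up (value of joint spread above 0.11 rad and horizontal distance between ring_center and groove below 0.0035 m and z of ring_center in the frame of groove between -0.003 and 0.003 m and angle between pliers's own z axis and vertical below 0.09 rad and contact force between the fingers and pliers above 3 N and contact force between pliers and jig below 5 N and linear speed of pliers below 0.02 m/s and value of joint each of key_green, key_white, key_blue below 0.002 m); the arm keeps its last pose, push and grip.
It fails at once if pressing hard (over 25 N) on the jig with the pliers (contact force between pliers and jig above 25 N).
It fails at once if two keys down at once (value of joint each of key_green, key_white above 0.003 m or value of joint each of key_green, key_blue above 0.003 m or value of joint each of key_white, key_blue above 0.003 m).
It fails at once if a bystander moved more than 20 mm (distance of any of film_can, lens, filter_ring, screw_tray, driver, oil_jar, lens_cap from where it was at the start of the episode above 0.02 m).
It also fails if it takes over 59 s, if anything falls off the work surface, if the arm or the gripper's body presses on something with over 40 N, if the wrist force passes 120 N, or if a joint passes its speed limit or range.

## Working session

There is one attempt and no reset: what is moved stays moved. The work goes in short steps, Python scripts to look and compute and a tool call to move; the robot and the scene stay as the last step left them, time stands still between calls to the robot, and variables do not carry over. Pictures are saved under pics/ and viewed, and the job is handed in when it is done.

Besides the shell and the picture viewer there is one more tool, called by a JSON object that holds its "api" and its "payload", one argument or row to a line. step_arm: Moves the arm, as the interface text tells. Its arguments: {"type":"object","properties":{"motion":{"type":"array","items":{"type":"array","items":{"type":"number"}}}},"required":["motion"]}

```bash
ls; mkdir -p pics; cat > h.py <<'E'
import numpy as np, cv2
from plant import monitor, eyes, manip
def save(fr,name,crop=None,scale=1):
    im=cv2.cvtColor(fr["pixels"],cv2.COLOR_RGB2BGR)
    if crop: x0,y0,x1,y1=crop; im=im[y0:y1,x0:x1]
    if scale!=1: im=cv2.resize(im,None,fx=scale,fy=scale,interpolation=cv2.INTER_CUBIC)
    cv2.imwrite("pics/"+name,im)
def cam(fr):
    R,_=cv2.Rodrigues(np.array(fr["rvec"],float)); t=np.array(fr["tvec"],float).reshape(3)
    return np.array(fr["mtx"],float),R,t
def ray(fr,uv):
    K,R,t=cam(fr); d=R.T@np.linalg.inv(K)@np.array([uv[0],uv[1],1.]); return -R.T@t,d
def atz(fr,uv,z):
    c,d=ray(fr,uv); return c+d*(z-c[2])/d[2]
def proj(fr,P):
    p,_=cv2.projectPoints(np.array(P,float).reshape(-1,3),np.array(fr["rvec"],float),np.array(fr["tvec"],float),np.array(fr["mtx"],float),None); return p.reshape(-1,2)
def tri(fa,ua,fb,ub):
    A=[];b=[]
    for f,u in((fa,ua),(fb,ub)):
        c,d=ray(f,u); d/=np.linalg.norm(d); M=np.eye(3)-np.outer(d,d); A.append(M); b.append(M@c)
    A=np.vstack(A);b=np.hstack(b); x=np.linalg.lstsq(A,b,rcond=None)[0]; return x,np.linalg.norm(A@x-b)
E
python3 - <<'E'
from h import *
import pickle
np.set_printoptions(precision=4,suppress=True)
F={c:eyes.grab_frame(c) for c in("side","top")}
pickle.dump(F,open("F0.pkl","wb"))
for c in F:
    save(F[c],c+"0.png"); print(c,ray(F[c],(320,200)),F[c]["mtx"])
    for n in ["pliers","ring_center","handle_mid","rack","jig","groove","panel","key_green_top","key_white_top","key_blue_top"]:
        print(c,n,[(np.round(d["uv"],1).tolist(),round(d["p"],2)) for d in eyes.pinpoint(n,c)][:4])
print(monitor.state())
E
```

```text
pics
side (array([0.3248, 0.514 , 0.8047]), array([ 0.1967, -0.6038, -0.7726])) [[402.0388   0.     315.8624]
 [  0.     402.0388 203.2005]
 [  0.       0.       1.    ]]
side pliers [([352.2, 139.7], 0.81), ([384.5, 170.2], 0.49)]
side ring_center [([343.1, 155.0], 0.75), ([378.6, 184.3], 0.75), ([399.0, 160.8], 0.39)]
side handle_mid [([351.4, 127.5], 0.53), ([385.5, 160.4], 0.49)]
side rack [([350.6, 164.8], 0.61)]
side jig [([322.8, 256.4], 0.85), ([353.8, 385.0], 0.61)]
side groove [([350.7, 381.2], 0.73), ([323.4, 242.0], 0.7), ([350.5, 166.5], 0.28)]
side panel [([275.1, 319.6], 0.58)]
side key_green_top [([323.4, 243.7], 0.73), ([289.4, 293.3], 0.61)]
side key_white_top [([273.3, 308.7], 0.57), ([180.3, 327.5], 0.39)]
side key_blue_top [([263.9, 328.2], 0.57)]
top (array([ 0.3549, -0.0312,  1.2869]), array([ 0.1733, -0.0029, -0.9852])) [[470.3766   0.     319.2287]
 [  0.     470.3766 211.7926]
 [  0.       0.       1.    ]]
top pliers [([405.0, 229.3], 0.67), ([391.7, 274.1], 0.45)]
top ring_center [([402.5, 224.8], 0.58)]
top handle_mid [([388.4, 274.7], 0.66), ([416.1, 230
[... 192 characters left out ...]
nel [([224.4, 220.7], 0.71), ([200.7, 158.4], 0.65), ([272.5, 265.6], 0.43)]
top key_green_top [([242.1, 225.9], 0.39)]
top key_white_top [([225.4, 219.8], 0.43)]
top key_blue_top [([206.5, 217.2], 0.54)]
{'time': 1.1, 'joint_pos': array([-1.461 ,  0.0527,  1.6129, -0.    ,  1.476 , -0.119 ]), 'joint_vel': array([ 0.0009, -0.0003, -0.0003, -0.0014,  0.0003,  0.0003]), 'joint_efforts': array([  0.0003, -39.3689, -37.0466,  -0.0001,   0.0005,  -0.    ]), 'tool_pos': array([ 0.1417, -0.6087,  0.2313]), 'tool_rot': array([-0.    ,  0.9935,  0.1141, -0.    ]), 'contact_force': array([-0.0103,  0.4355,  0.0362]), 'ft_torque': array([ 0.0233, -0.0055, -0.003 ]), 'gripper_width': 1.0028144844927673}
```

View pics/side0.png

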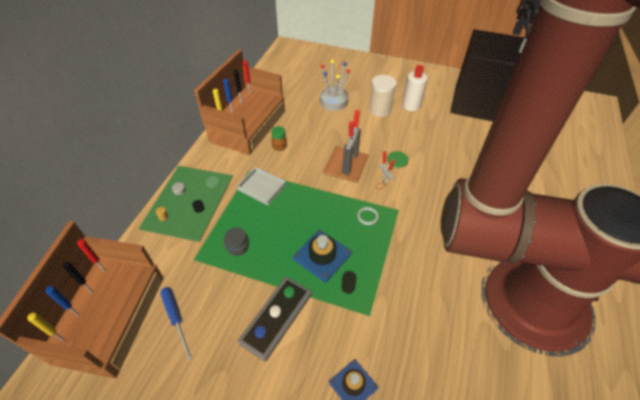

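View pics/top0.png

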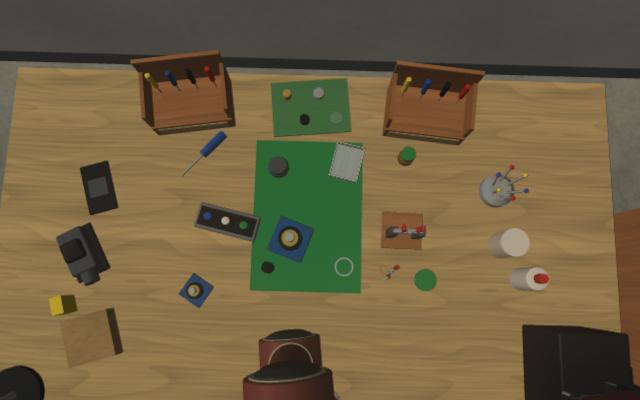

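```bash
python3 - <<'E'
from h import *
import pickle
F=pickle.load(open("F0.pkl","rb"))
save(F["top"],"c1.png",(170,190,330,310),5)
save(F["top"],"c2.png",(360,190,460,300),6)
save(F["side"],"c3.png",(310,90,430,210),6)
save(F["side"],"c4.png",(230,210,390,400),4)
for n,uv,z in[("bigjig",(290,237),.072),("smalljig",(195,290),.06),("bigpl",(405,229.3),.1),("smallpl",(391.7,274),.07)]:
    print(n,atz(F["top"],uv,z))
E
```

```text
bigjig [0.46909355 0.04023168 0.072     ]
smalljig [0.32696477 0.27987529 0.06      ]
bigpl [ 0.49414516 -0.25260125  0.1       ]
smallpl [ 0.38126733 -0.22402599  0.07      ]
```

View pics/c1.png

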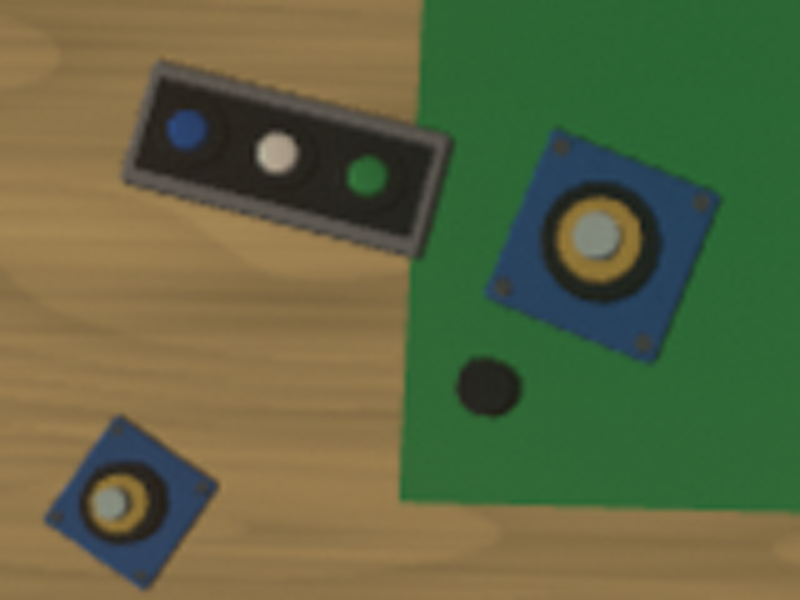

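View pics/c2.png

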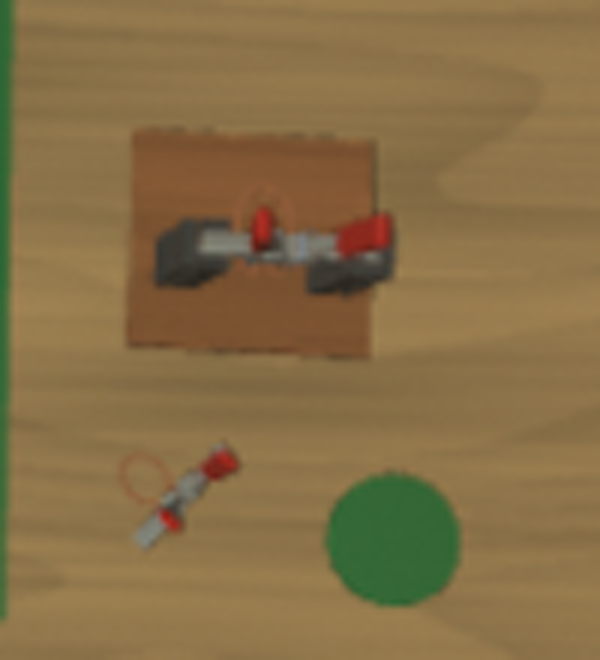

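View pics/c3.png

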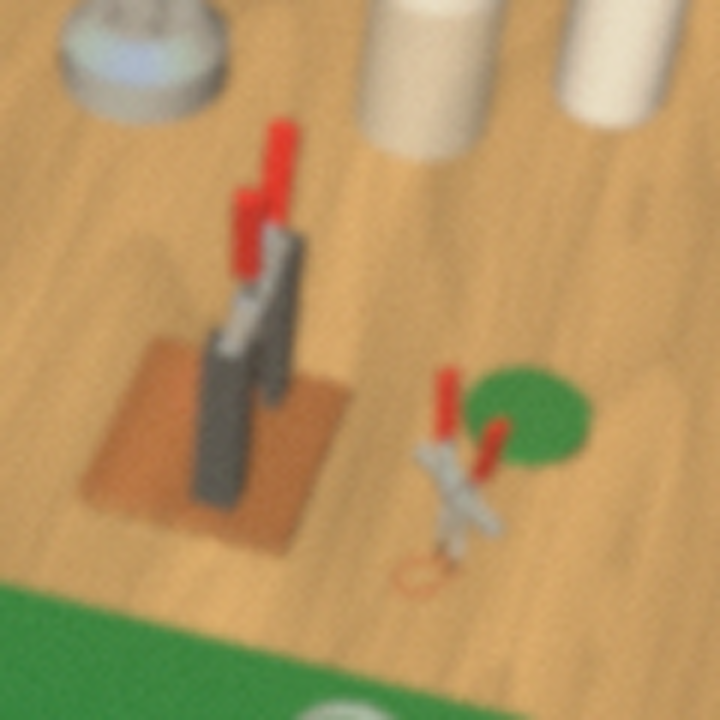

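View pics/c4.png

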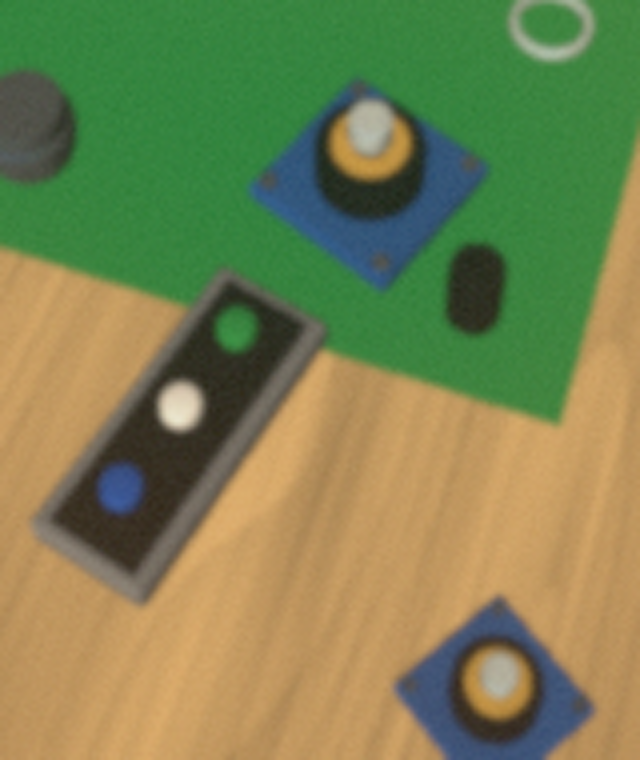

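```bash
python3 - <<'E'
from h import *
import pickle
np.set_printoptions(precision=4,suppress=True)
F=pickle.load(open("F0.pkl","rb"))
def blob(fr,uv,cond,r=14):
    u,v=map(int,uv); p=fr["pixels"][v-r:v+r+1,u-r:u+r+1]
    hsv=cv2.cvtColor(p,cv2.COLOR_RGB2HSV).astype(int); m=cond(hsv).astype(np.uint8)
    n,l,s,c=cv2.connectedComponentsWithStats(m); k=1+np.argmax(s[1:,4]) 
    return c[k]+[u-r,v-r], s[k].tolist()
conds={"green":lambda h:(h[...,0]>45)&(h[...,0]<80)&(h[...,1]>110)&(h[...,2]>70),
"white":lambda h:(h[...,1]<70)&(h[...,2]>130),
"blue":lambda h:(h[...,0]>100)&(h[...,0]<130)&(h[...,1]>110),
"spin":lambda h:(h[...,1]<75)&(h[...,2]>110)}
seeds={"green":((243,225),(289,293)),"white":((225,220),(274,312)),"blue":((207,216),(261,332)),"spin":((289,237),(322,243))}
for n in conds:
    t,st=blob(F["top"],seeds[n][0],conds[n],8); s,ss=blob(F["side"],seeds[n][1],conds[n],10)
    print(n,t,st,s,ss,tri(F["top"],t,F["side"],s), "z.03:",atz(F["top"],t,.03),atz(F["side"],s,.03))
# panel corners top crop
for c in [(160,60),(452,138),(418,256),(125,180)]:
    print("panel",atz(F["top"],(c[0]/5+169.6,c[1]/5+189.6),.02))
for c in [(555,127),(721,196),(655,362),(487,296)]:
    print("jigb",atz(F["top"],(c[0]/5+169.6,c[1]/5+189.6),.014))
for c in [(135,129),(376,139),(370,357),(126,346)]:
    print("rackfoot",atz(F["top"],(c[0]/6+359.6,c[1]/6+189.6),.012))
E
```

```text
green [242.9556 224.8444] [5, 4, 7, 8, 45] [288.625  291.7411] [4, 3, 12, 13, 112] (array([0.5025, 0.1694, 0.0363]), np.float64(0.0013290686538017494)) z.03: [0.5023 0.1703 0.03  ] [0.5049 0.1667 0.03  ]
white [224.7561 220.    ] [5, 5, 7, 7, 41] [274.6    311.1714] [6, 4, 11, 12, 105] (array([0.5139, 0.2187, 0.0366]), np.float64(0.0009306787603246228)) z.03: [0.5141 0.2198 0.03  ] [0.5162 0.2162 0.03  ]
blue [207.  215.5] [5, 4, 7, 8, 44] [259.6354 331.7083] [4, 4, 10, 12, 96] (array([0.525 , 0.2671, 0.0361]), np.float64(0.0013217419657931583)) z.03: [0.5249 0.2683 0.03  ] [0.5276 0.2653 0.03  ]
spin [288.7656 236.375 ] [4, 3, 9, 9, 64] [322.1579 240.8496] [5, 1, 12, 15, 133] (array([0.4716, 0.044 , 0.0641]), np.float64(0.00026083943542218107)) z.03: [0.4746 0.0461 0.03  ] [0.4785 0.0224 0.03  ]
panel [0.5641 0.2878 0.02  ]
panel [0.5257 0.1267 0.02  ]
panel [0.461  0.1421 0.02  ]
panel [0.4978 0.3025 0.02  ]
jigb [0.5341 0.0715 0.014 ]
jigb [ 0.4987 -0.0203  0.014 ]
jigb [0.4079 0.0127 0.014 ]
jigb [0.4409 0.1046 0.014 ]
rackfoot [ 0.553  -0.2061  0.012 ]
rackfoot [ 0.5514 -0.3164  0.012 ]
rackfoot [ 0.4517 -0.3132  0.012 ]
rackfoot [ 0.4536 -0.2028  0.012 ]
```

{"api": "step_arm", "payload": {
  "motion": [
    [0, 0, 0.14, 0, 0, 0, 255],
    [0.08, 0.06, 0.16, 0, 0, 0, 255],
    [0.56, 0.72, 0.16, 0, 0, -0.168, 255],
    [0.56, 0.72, 0.16, 0, 0, -0.168, 255],
    [0.56, 0.72, 0.16, 0, 0, -0.168, 255],
    [0.56, 0.72, 0.16, 0, 0, -0.168, 255],
    [0.56, 0.72, 0.16, 0, 0, -0.168, 255],
    [0.56, 0.72, 0.16, 0, 0, -0.168, 255],
    [0.56, 0.72, 0.16, 0, 0, -0.168, 255],
    [0.56, 0.72, 0.16, 0, 0, -0.168, 255]
  ]
}}

```text
time: 2.1
tool_pos: [0.4138, -0.2589, 0.3115]
tool_rot: [0.0, 1.0, -0.012, 0.0]
contact_force: [0.7, -0.7, -0.1]
gripper_width: -0.002
```

{"api": "step_arm", "payload": {
  "motion": [
    [0.16, 0.836, -0.32, 0, 0, 0, 255],
    [0.16, 0.836, -0.32, 0, 0, 0, 255],
    [0.16, 0.836, -0.32, 0, 0, 0, 255],
    [0.16, 0.836, -0.32, 0, 0, 0, 255],
    [0.16, 0.836, -0.32, 0, 0, 0, 255],
    [0.16, 0.836, -0.32, 0, 0, 0, 255],
    [0.16, 0.836, -0.32, 0, 0, 0, 255],
    [0.16, 0.836, -0.32, 0, 0, 0, 255],
    [0.16, 0.836, -0.32, 0, 0, 0, 255],
    [0.16, 0.836, -0.32, 0, 0, 0, 255]
  ]
}}

```text
time: 3.1
tool_pos: [0.4913, 0.1612, 0.1484]
tool_rot: [-0.0, 1.0, -0.009, -0.002]
contact_force: [-0.1, -0.7, 0.2]
gripper_width: 0.0
```

{"api": "step_arm", "payload": {
  "motion": [
    [0, 0, -0.1, 0, 0, 0, 255],
    [0, 0, -0.2, 0, 0, 0, 255],
    [0, 0, -0.2, 0, 0, 0, 255]
  ]
}}

```text
time: 3.4
tool_pos: [0.487, 0.1559, 0.0441]
tool_rot: [0.001, 1.0, -0.012, -0.007]
contact_force: [0.1, 0.0, -1.3]
gripper_width: 0.0
```

```bash
python3 - <<'E'
from h import *
F={c:eyes.grab_frame(c) for c in("side","top")}
save(F["side"],"s1.png",(210,190,370,370),4)
save(F["top"],"t1.png",(170,150,330,290),4)
s=monitor.state();print(s["time"],s["tool_pos"],s["contact_force"])
for c in F:print(c,proj(F[c],s["tool_pos"]))
E
```

```text
3.5 [0.49263243 0.15679997 0.05120481] [0.30973501 0.39750521 1.22342736]
side [[295.34988656 284.67158237]]
top [[246.62505718 227.65010733]]
```

View pics/s1.png

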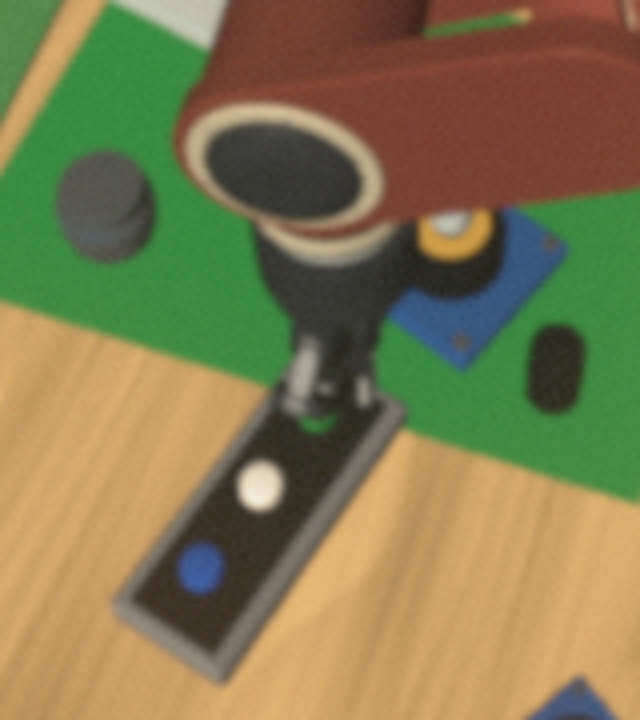

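View pics/t1.png

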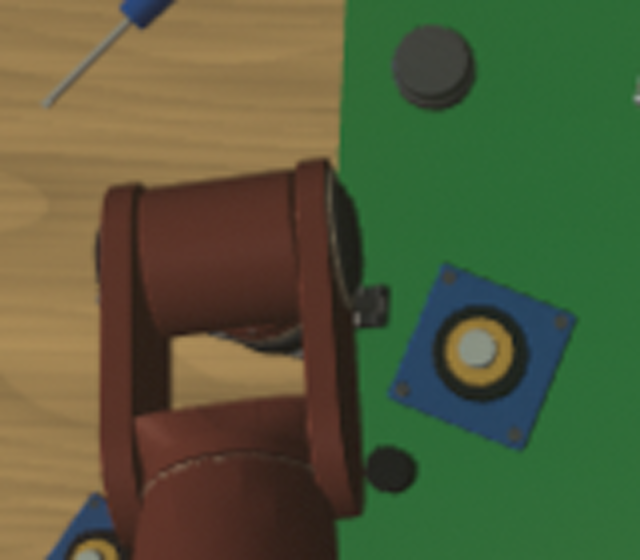

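{"api": "step_arm", "payload": {
  "motion": [
    [0.02, 0.025, 0, 0, 0, 0, 255],
    [0.02, 0.025, 0, 0, 0, 0, 255],
    [0.02, 0.025, -0.016, 0, 0, 0, 255],
    [0.02, 0.025, -0.016, 0, 0, 0, 255]
  ]
}}

```text
time: 3.9
tool_pos: [0.5029, 0.1694, 0.0435]
tool_rot: [0.0, 1.0, -0.012, 0.0]
contact_force: [-0.3, -0.8, -0.6]
gripper_width: 0.003
```

Now descend until contact.

{"api": "step_arm", "payload": {
  "motion": [
    [0, 0, -0.01, 0, 0, 0, 255],
    [0, 0, -0.016, 0, 0, 0, 255],
    [0, 0, -0.02, 0, 0, 0, 255],
    [0, 0, -0.02, 0, 0, 0, 255]
  ]
}}

```text
time: 4.3
tool_pos: [0.5035, 0.1696, 0.0358]
tool_rot: [0.0, 1.0, -0.011, -0.0]
contact_force: [-7.3, -1.9, 17.3]
gripper_width: -0.0
```

{"api": "step_arm", "payload": {
  "motion": [
    [0, 0, 0.004, 0, 0, 0, 255],
    [0, 0, 0.004, 0, 0, 0, 255]
  ]
}}

```text
time: 4.5
tool_pos: [0.5034, 0.1696, 0.036]
tool_rot: [0.0, 1.0, -0.012, 0.001]
contact_force: [-0.7, -0.9, 6.2]
gripper_width: 0.001
```

{"api": "step_arm", "payload": {
  "motion": [
    [0, 0, 0.004, 0, 0, 0, 255],
    [0, 0, 0.004, 0, 0, 0, 255]
  ]
}}

```text
time: 4.7
tool_pos: [0.5034, 0.1696, 0.0375]
tool_rot: [0.0, 1.0, -0.012, 0.001]
contact_force: [1.1, -1.2, 2.8]
gripper_width: 0.001
```

{"api": "step_arm", "payload": {
  "motion": [
    [0, 0, 0.004, 0, 0, 0, 255],
    [0, 0, 0.004, 0, 0, 0, 255]
  ]
}}

```text
time: 4.9
tool_pos: [0.5032, 0.1698, 0.0393]
tool_rot: [0.0, 1.0, -0.012, 0.0]
contact_force: [1.0, -1.0, 2.4]
gripper_width: -0.002
```

{"api": "step_arm", "payload": {
  "motion": [
    [0, 0, 0.004, 0, 0, 0, 255],
    [0, 0, 0.004, 0, 0, 0, 255]
  ]
}}

```text
time: 5.1
tool_pos: [0.5028, 0.1699, 0.0411]
tool_rot: [-0.0, 1.0, -0.012, -0.0]
contact_force: [0.5, -1.0, 0.9]
gripper_width: 0.004
```

{"api": "step_arm", "payload": {
  "motion": [
    [0, 0, 0.03, 0, 0, 0, 255],
    [0.004, 0.02, 0.03, 0, 0, 0, 255],
    [0.022, 0.098, 0.03, 0, 0, 0, 255],
    [0.022, 0.098, 0.03, 0, 0, 0, 255],
    [0.022, 0.098, 0.012, 0, 0, 0, 255],
    [0.022, 0.098, -0.002, 0, 0, 0, 255],
    [0.022, 0.098, -0.014, 0, 0, 0, 255],
    [0.022, 0.098, -0.014, 0, 0, 0, 255],
    [0.022, 0.098, -0.014, 0, 0, 0, 255]
  ]
}}

```text
time: 6.0
tool_pos: [0.5137, 0.2188, 0.0359]
tool_rot: [-0.0, 1.0, -0.012, -0.001]
contact_force: [-7.1, 0.0, 15.2]
gripper_width: -0.003
```

White is bottomed (z 35.9 mm, same stop as green, 15 N). Now blue.

{"api": "step_arm", "payload": {
  "motion": [
    [0, 0, 0.03, 0, 0, 0, 255],
    [0, 0, 0.045, 0, 0, 0, 255],
    [0.022, 0.097, 0.045, 0, 0, 0, 255],
    [0.022, 0.097, 0.045, 0, 0, 0, 255],
    [0.022, 0.097, 0.026, 0, 0, 0, 255],
    [0.022, 0.097, 0.012, 0, 0, 0, 255],
    [0.022, 0.097, 0, 0, 0, 0, 255],
    [0.022, 0.097, 0, 0, 0, 0, 255],
    [0.022, 0.097, 0, 0, 0, 0, 255]
  ]
}}

```text
time: 6.9
tool_pos: [0.5246, 0.2667, 0.0358]
tool_rot: [0.0, 1.0, -0.012, -0.001]
contact_force: [-6.9, -1.1, 13.6]
gripper_width: -0.003
```

{"api": "step_arm", "payload": {
  "motion": [
    [0, 0, 0.06, 0, 0, 0, 255],
    [0, 0, 0.16, 0, 0, 0, 255],
    [0, 0, 0.26, 0, 0, 0, 100],
    [-0.04, -0.9, 0.5, 0, 0, 0, 0],
    [-0.04, -0.9, 0.5, 0, 0, 0, 0],
    [-0.04, -0.9, 0.5, 0, 0, 0, 0],
    [-0.04, -0.9, 0.5, 0, 0, 0, 0],
    [-0.04, -0.9, 0.5, 0, 0, 0, 0],
    [-0.04, -0.9, 0.5, 0, 0, 0, 0],
    [-0.04, -0.9, 0.5, 0, 0, 0, 0]
  ]
}}

```text
time: 7.9
tool_pos: [0.5085, -0.073, 0.2535]
tool_rot: [-0.0, 1.0, -0.012, -0.001]
contact_force: [0.5, 0.2, -0.1]
gripper_width: 1.002
```

```bash
python3 - <<'E'
from h import *
import pickle
from scipy.optimize import least_squares
np.set_printoptions(precision=4,suppress=True)
F=pickle.load(open("F0.pkl","rb"));T,S=F["top"],F["side"]
print("orig",atz(T,(405,229.3),.095),atz(S,(352.2,139.7),.095),tri(T,(405,229.3),S,(352.2,139.7)))
print("hand",atz(T,(416.1,230.7),.149),atz(S,(351.4,127.5),.149))
print("ring",atz(T,(402.5,224.8),.034),atz(S,(343.1,155),.034))
print("spin", atz(T,(288.77,236.4),.072),"washer/housing",[atz(T,(c[0]/5+169.6,c[1]/5+189.6),z) for c,z in (((599,239),.048),((601,241),.045))])
def model(p,z0=0.095):
    x,y,a=p; R=np.array([[np.cos(a),-np.sin(a)],[np.sin(a),np.cos(a)]])
    def w(q): q=np.atleast_2d(q); return np.c_[q[:,:2]@R.T+[x,y],q[:,2]+z0]
    return w
w=model((0.497,-0.259,-.02))
t=np.linspace(0,6.28,30)
for c in F:
    f=F[c]; x0,y0,sc=((360,190,6) if c=="top" else (310,90,6))
    im=cv2.cvtColor(f["pixels"],cv2.COLOR_RGB2BGR)[y0:y0+120,x0:x0+120]; im=cv2.resize(im,None,fx=sc,fy=sc,interpolation=cv2.INTER_CUBIC)
    def dr(pts,col):
        q=((proj(f,w(pts))-[x0,y0]+.5)*sc).astype(int); cv2.polylines(im,[q.reshape(-1,1,2)],True,col,1)
    for z in(0,.008): dr(np.array([[-.005,-.038,z],[.005,-.038,z],[.005,.038,z],[-.005,.038,z]]),(255,255,0))
    for s in(-1,1):
        for (zz,yo) in((.081,.029),(.031,.0205)):
            dr(np.array([[-.007,s*yo,zz],[.007,s*yo,zz],[.007,s*(yo-.008),zz],[-.007,s*(yo-.008),zz]]),(0,255,0))
    dr(np.c_[.0176+.016*np.cos(t),.014*np.sin(t),-.061+0*t],(255,0,255))
    cv2.imwrite(f"pics/ov_{c}.png",im)
E
```

```text
orig [ 0.4947 -0.2535  0.095 ] [ 0.4909 -0.2604  0.095 ] (array([ 0.4915, -0.2524,  0.1023]), np.float64(0.0033299495833786154))
hand [ 0.4857 -0.2705  0.149 ] [ 0.4921 -0.2438  0.149 ]
ring [ 0.5139 -0.2582  0.034 ] [ 0.512  -0.2596  0.034 ]
spin [0.4706 0.0435 0.072 ] washer/housing [array([0.4702, 0.0432, 0.048 ]), array([0.4695, 0.0423, 0.045 ])]
```

View pics/ov_top.png

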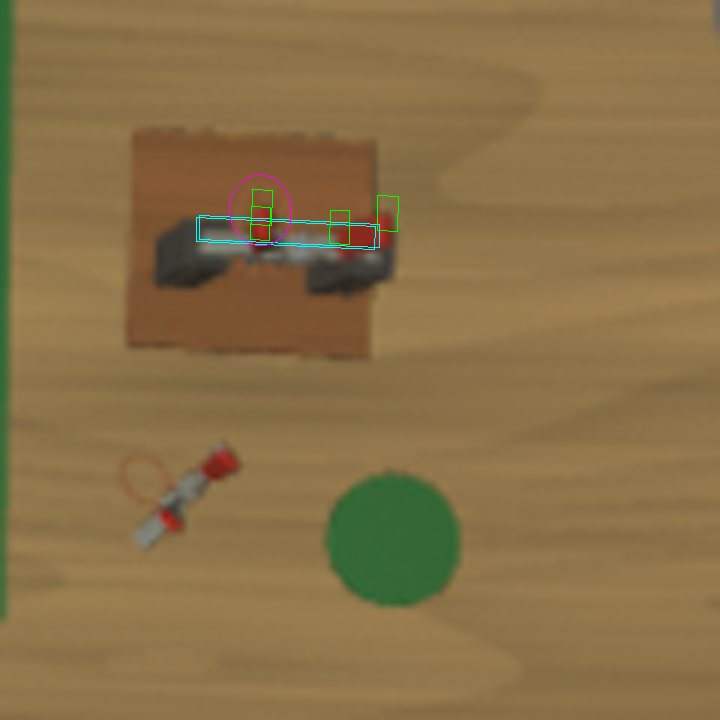

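View pics/ov_side.png

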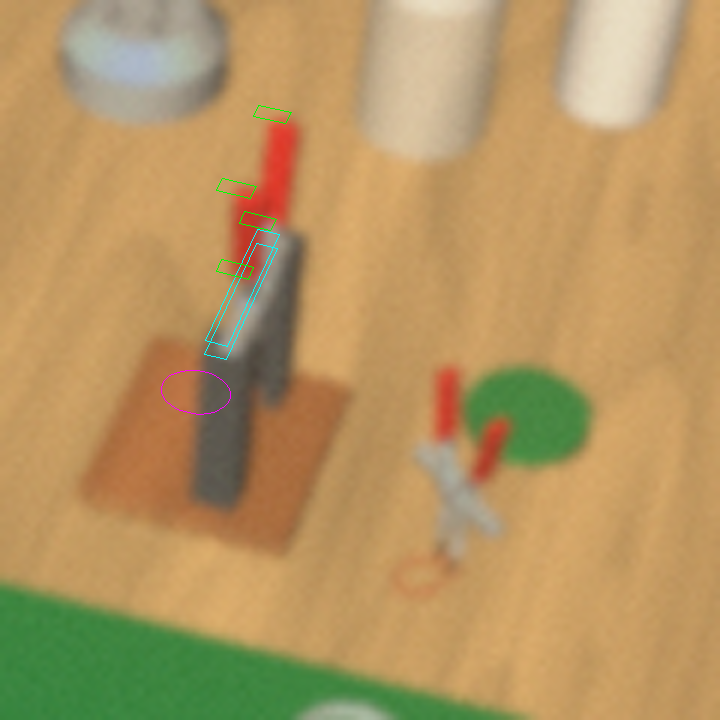

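```bash
cat > ov.py <<'E'
from h import *
def overlay(f,c,p,z0,name,win,sc=7,spread=0):
    x,y,a=p; R=np.array([[np.cos(a),-np.sin(a)],[np.sin(a),np.cos(a)]])
    w=lambda q: np.c_[q[:,:2]@R.T+[x,y],q[:,2]+z0]
    t=np.linspace(0,6.28,30); x0,y0,x1,y1=win
    im=cv2.cvtColor(f["pixels"],cv2.COLOR_RGB2BGR)[y0:y1,x0:x1]; im=cv2.resize(im,None,fx=sc,fy=sc,interpolation=cv2.INTER_CUBIC)
    def dr(pts,col):
        q=((proj(f,w(pts))-[x0,y0]+.5)*sc).astype(int); cv2.polylines(im,[q.reshape(-1,1,2)],True,col,1)
    for z in(0,.008): dr(np.array([[-.005,-.038,z],[.005,-.038,z],[.005,.038,z],[-.005,.038,z]]),(255,255,0))
    yt,yb=((.029,.0222) if not spread else (.018,.018))
    for s in(-1,1):
        for (zz,yo) in((.081,yt),(.031,yb)):
            dr(np.array([[-.007,s*yo,zz],[.007,s*yo,zz],[.007,s*(yo-.008),zz],[-.007,s*(yo-.008),zz]]),(0,255,0))
    rr=.018 if spread else .0145
    dr(np.c_[.0176+rr*np.cos(t),rr*np.sin(t),-.061+0*t],(255,0,255))
    cv2.imwrite("pics/"+name,im)
E
python3 - <<'E'
from ov import *
import pickle
F=pickle.load(open("F0.pkl","rb"))
overlay(F["top"],"top",(.4895,-.2585,-.02),.095,"ova_t.png",(370,200,440,260),10)
overlay(F["side"],"side",(.4895,-.2585,-.02),.095,"ova_s.png",(315,100,385,175),8)
E
```

```text
(no output)
```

View pics/ova_t.png

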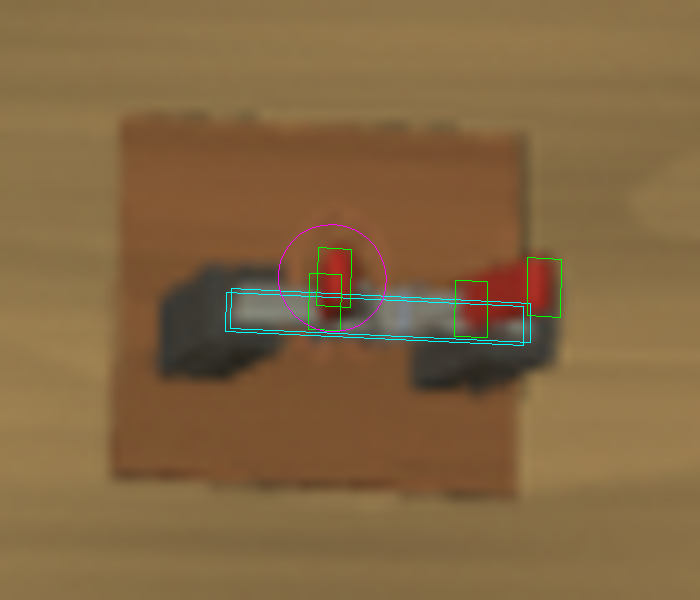

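View pics/ova_s.png

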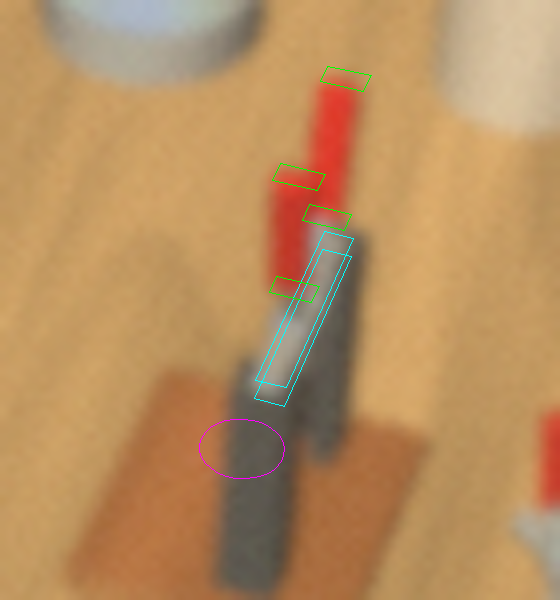

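```bash
python3 - <<'E'
from h import *
F=eyes.grab_frame("top")
s=monitor.state();print(s["time"],s["tool_pos"],s["contact_force"],s["gripper_width"])
E
```

```text
7.95 [ 0.50923305 -0.07974378  0.25620753] [ 0.79811518 -4.43129932  2.23215591] 1.0005463162374255
```

{"api": "step_arm", "payload": {
  "motion": [
    [-0.036, -0.358, 0, 0, 0, 0, 0],
    [-0.036, -0.358, 0, 0, 0, 0, 0],
    [-0.036, -0.358, 0, 0, 0, 0, 0],
    [-0.036, -0.358, 0, 0, 0, 0, 0],
    [-0.036, -0.358, 0, 0, 0, 0, 0],
    [-0.036, -0.358, 0, 0, 0, 0, 0],
    [-0.036, -0.358, 0, 0, 0, 0, 0]
  ]
}}

```text
time: 8.65
tool_pos: [0.4916, -0.2487, 0.2535]
tool_rot: [-0.0, 1.0, -0.011, -0.0]
contact_force: [0.8, 1.0, 0.1]
gripper_width: 1.003
```

{"api": "step_arm", "payload": {
  "motion": [
    [0, -0.02, 0, 0, 0, 0, 0],
    [0, -0.02, -0.04, 0, 0, 0, 0],
    [0, -0.02, -0.1, 0, 0, 0, 0],
    [0, -0.02, -0.15, 0, 0, 0, 0],
    [0, -0.02, -0.15, 0, 0, 0, 0]
  ]
}}

```text
time: 9.15
tool_pos: [0.4899, -0.2575, 0.1747]
tool_rot: [-0.002, 1.0, -0.011, -0.003]
contact_force: [0.3, 0.3, -0.3]
gripper_width: 1.003
```

```bash
python3 - <<'E'
from h import *
F={c:eyes.grab_frame(c) for c in("side","top")}
save(F["side"],"s2.png",(290,70,410,200),5)
save(F["top"],"t2.png",(350,160,470,280),5)
s=monitor.state();print(s["time"],s["tool_pos"],s["contact_force"])
E
```

```text
9.25 [ 0.49205014 -0.25921356  0.17943067] [-0.32068834  0.00951491  0.83876744]
```

View pics/s2.png

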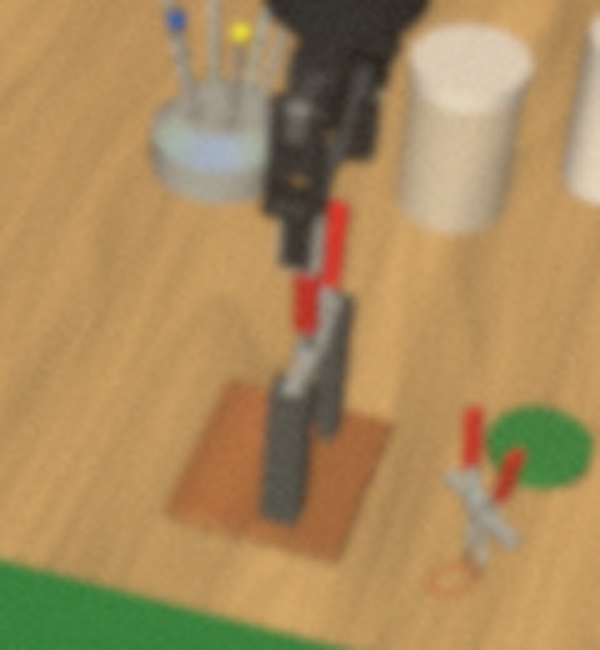

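View pics/t2.png

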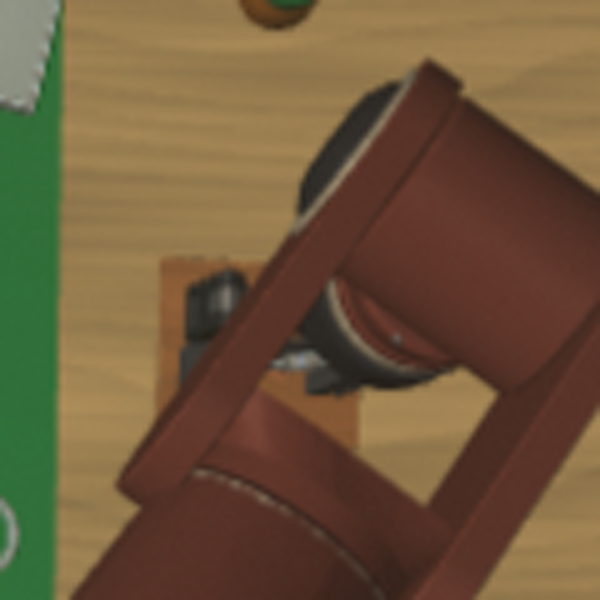

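```bash
python3 - <<'E'
from h import *
import pickle
F=pickle.load(open("F0.pkl","rb"));S=F["side"]
f=lambda P:((proj(S,P)-[290,70]+.5)*5).round()
print("tip pred in crop",f([[.492,-.2592+.0498,.1794+z] for z in(0,.006,.013)]),"inner",f([[.492,-.2592+.0425,.1794+.013]]))
print("handle pred",f([[x,-.2585+y,.095+.081] for x in (.4905,) for y in(.025,-.025)]),f([[.4905,-.2585+.018,.095+.035]]))
E
```

```text
tip pred in crop [[294. 286.]
 [295. 276.]
 [296. 264.]] inner [[300. 254.]]
handle pred [[311. 261.]
 [338. 199.]] [[308. 324.]]
```

{"api": "step_arm", "payload": {
  "motion": [
    [-0.002, 0, -0.05, 0, 0, 0, 0],
    [-0.002, 0, -0.1, 0, 0, 0, 0],
    [-0.002, 0, -0.1, 0, 0, 0, 0],
    [-0.002, 0, -0.1, 0, 0, 0, 0]
  ]
}}

```text
time: 9.65
tool_pos: [0.4917, -0.26, 0.131]
tool_rot: [0.001, 1.0, -0.011, 0.001]
contact_force: [-0.2, -1.1, 0.4]
gripper_width: 0.999
```

{"api": "step_arm", "payload": {
  "motion": [
    [0, 0, 0, 0, 0, 0, 60],
    [0, 0, 0, 0, 0, 0, 100],
    [0, 0, 0, 0, 0, 0, 255],
    [0, 0, 0, 0, 0, 0, 255],
    [0, 0, 0, 0, 0, 0, 255],
    [0, 0, 0, 0, 0, 0, 255],
    [0, 0, 0, 0, 0, 0, 255]
  ]
}}

```text
time: 10.35
tool_pos: [0.4922, -0.2598, 0.1317]
tool_rot: [0.0, 1.0, -0.012, 0.002]
contact_force: [0.5, 3.0, 7.3]
gripper_width: 0.373
```

```bash
python3 - <<'E'
from h import *
F={c:eyes.grab_frame(c) for c in("side",)}
save(F["side"],"s3.png",(290,70,410,200),5)
s=monitor.state();print({k:np.round(v,4) for k,v in s.items()})
E
```

```text
{'time': np.float64(10.4), 'joint_pos': array([-6.1990e-01, -2.9100e-02,  1.8665e+00,  1.1000e-03,  1.3011e+00,
        9.7360e-01]), 'joint_vel': array([-0.0014, -0.0005,  0.    , -0.0003, -0.0022, -0.0013]), 'joint_efforts': array([-1.35190e+00, -2.97119e+01, -3.17416e+01, -5.83000e-01,
       -5.79100e-01, -1.70000e-03]), 'tool_pos': array([ 0.4922, -0.2598,  0.1317]), 'tool_rot': array([ 4.000e-04,  9.999e-01, -1.150e-02,  1.600e-03]), 'contact_force': array([-0.2439,  2.4691,  6.9476]), 'ft_torque': array([0.5062, 0.0633, 0.0289]), 'gripper_width': np.float64(0.3688)}
```

View pics/s3.png

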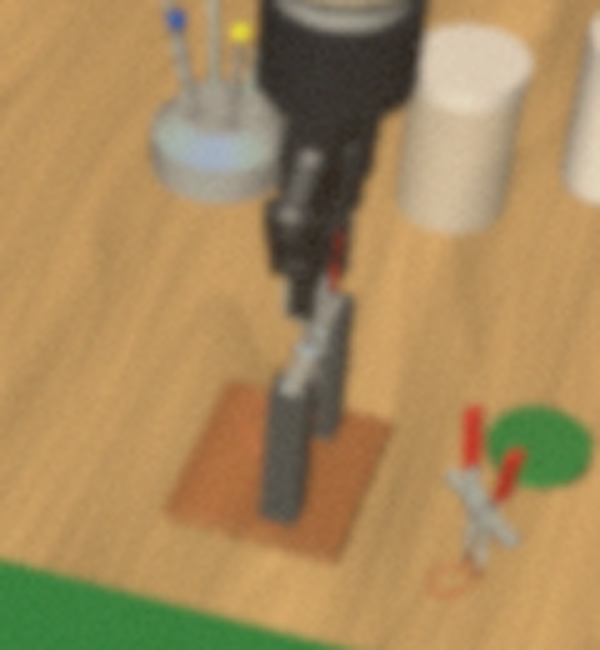

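{"api": "step_arm", "payload": {
  "motion": [
    [0, 0, 0.02, 0, 0, 0, 255],
    [0, 0, 0.04, 0, 0, 0, 255],
    [0, 0, 0.08, 0, 0, 0, 255],
    [0, 0, 0.14, 0, 0, 0, 255],
    [0, 0, 0.2, 0, 0, 0, 255],
    [0, 0, 0.2, 0, 0, 0, 255]
  ]
}}

```text
time: 11.0
tool_pos: [0.4931, -0.2613, 0.2354]
tool_rot: [0.003, 1.0, -0.012, 0.004]
contact_force: [1.1, 0.4, -1.4]
gripper_width: 0.373
```

```bash
python3 - <<'E'
from h import *
F={c:eyes.grab_frame(c) for c in("side",)}
save(F["side"],"s4.png",(290,40,410,170),5)
s=monitor.state();print({k:np.round(v,4) for k,v in s.items()})
E
```

```text
{'time': np.float64(11.05), 'joint_pos': array([-6.2050e-01, -1.1450e-01,  1.7747e+00, -3.0000e-04,  1.4757e+00,
        9.7360e-01]), 'joint_vel': array([ 0.0002,  0.0324,  0.0653,  0.0001, -0.0032,  0.0006]), 'joint_efforts': array([ 3.87000e-02, -3.42556e+01, -3.94211e+01,  1.60000e-03,
        2.91000e-02, -0.00000e+00]), 'tool_pos': array([ 0.492 , -0.2605,  0.2324]), 'tool_rot': array([ 0.0017,  0.9999, -0.0117,  0.0023]), 'contact_force': array([-0.6104,  0.6287, -2.4671]), 'ft_torque': array([-0.0128,  0.0143,  0.01  ]), 'gripper_width': np.float64(0.3727)}
```

View pics/s4.png

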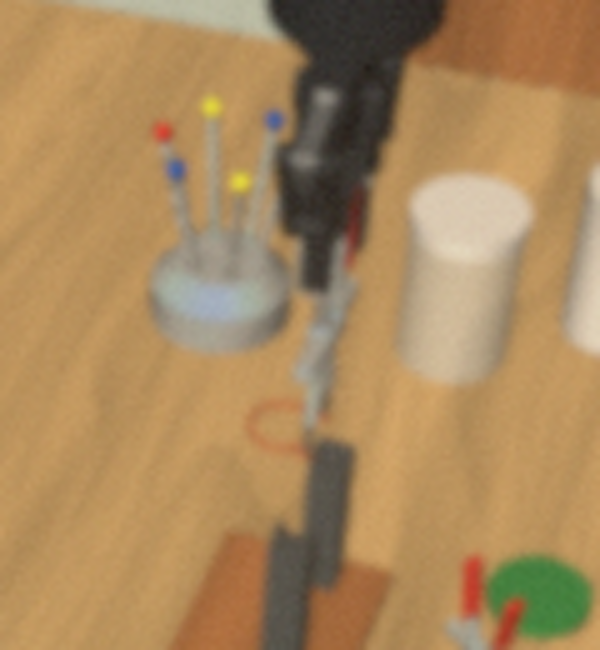

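{"api": "step_arm", "payload": {
  "motion": [
    [0, 0.04, 0, 0, 0, 0, 255],
    [-0.01, 0.1, 0, 0, 0, 0, 255],
    [-0.02, 0.18, 0, 0, 0, 0, 255],
    [-0.03, 0.26, 0, 0, 0, 0, 255],
    [-0.04, 0.34, 0, 0, 0, 0, 255],
    [-0.05, 0.42, 0, 0, 0, 0, 255],
    [-0.06, 0.5, 0, 0, 0, 0, 255],
    [-0.07, 0.56, 0, 0, 0, 0, 255],
    [-0.075, 0.6, 0, 0, 0, 0, 255],
    [-0.075, 0.608, 0, 0, 0, 0, 255]
  ]
}}

```text
time: 12.05
tool_pos: [0.452, 0.0462, 0.2271]
tool_rot: [-0.0, 1.0, -0.01, -0.002]
contact_force: [-0.1, 0.6, -2.2]
gripper_width: 0.373
```

{"api": "step_arm", "payload": {
  "motion": [
    [0, 0, 0, 0, 0, 0, 255],
    [0, 0, 0, 0, 0, 0, 255],
    [0, 0, 0, 0, 0, 0, 255]
  ]
}}

```text
time: 12.35
tool_pos: [0.4534, 0.0435, 0.2288]
tool_rot: [0.0, 1.0, -0.012, -0.0]
contact_force: [0.3, 0.2, -2.4]
gripper_width: 0.374
```

```bash
python3 - <<'E'
from h import *
import pickle
F={c:eyes.grab_frame(c) for c in("side","top")}
pickle.dump(F,open("F5.pkl","wb"))
save(F["side"],"s5.png",(260,160,380,290),6 if 0 else 5)
save(F["top"],"t5.png",(240,180,340,280),6)
s=monitor.state();print({k:np.round(v,4) for k,v in s.items()})
for c in F:
    for n in["ring_center","pliers","groove"]: print(c,n,[(np.round(d["uv"],1),round(d["p"],2)) for d in eyes.pinpoint(n,c)])
E
```

```text
{'time': np.float64(12.45), 'joint_pos': array([-6.7500e-02, -3.7090e-01,  1.9930e+00, -2.0000e-04,  1.5199e+00,
        1.5279e+00]), 'joint_vel': array([ 0.0026, -0.0007, -0.0013,  0.0025, -0.0018,  0.0018]), 'joint_efforts': array([ 7.38000e-02, -2.23024e+01, -3.85184e+01,  2.00000e-03,
        1.70000e-03, -1.70000e-03]), 'tool_pos': array([0.4535, 0.0436, 0.2291]), 'tool_rot': array([ 1.000e-04,  9.999e-01, -1.230e-02, -2.000e-04]), 'contact_force': array([ 0.0242,  0.2744, -1.4031]), 'ft_torque': array([0.044 , 0.0059, 0.0337]), 'gripper_width': np.float64(0.374)}
side ring_center [(array([324.1, 224.2]), 0.52), (array([378.9, 183.8]), 0.52)]
side pliers [(array([333.1, 204.8]), 0.75), (array([386.9, 173. ]), 0.57), (array([345.2, 287.2]), 0.39)]
side groove [(array([324.8, 243.7]), 0.92), (array([353.5, 379.3]), 0.76)]
top ring_center [(array([382.9, 273.4]), 0.48)]
top pliers [(array([388.6, 275.8]), 0.56), (array([209.3, 215.2]), 0.53)]
top groove [(array([193.8, 290.3]), 0.7), (array([291.8, 235.9]), 0.68)]
```

View pics/s5.png

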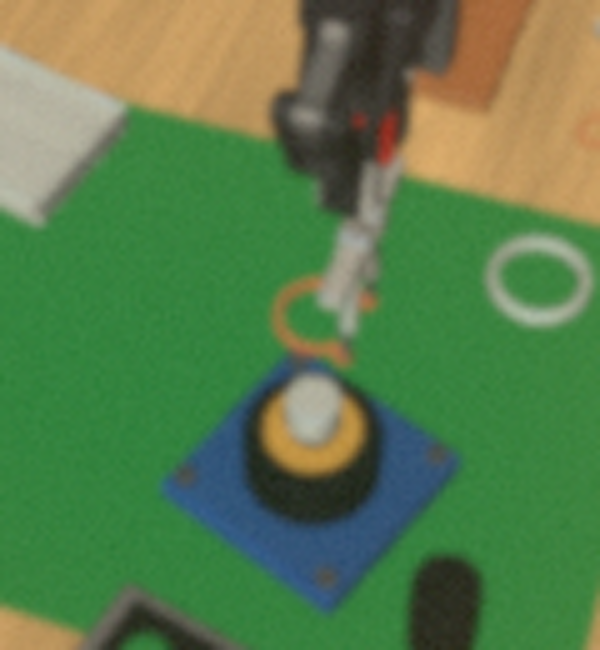

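View pics/t5.png

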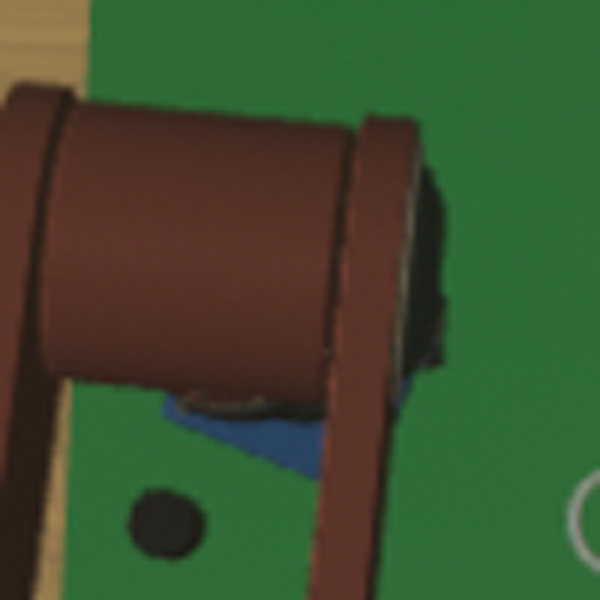

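```bash
python3 - <<'E'
from ov import *
import pickle
F=pickle.load(open("F5.pkl","rb"));S=F["side"]
overlay(S,"side",(.4520,.0436,-.0246),.1924,"ov5.png",(290,180,350,260),9,1)
# ring & jig masks
hsv=cv2.cvtColor(S["pixels"],cv2.COLOR_RGB2HSV).astype(int)
m=((hsv[...,0]<16)&(hsv[...,1]>110)&(hsv[...,2]>90)); v,u=np.nonzero(m[205:240,305:340]); print(len(u)); 
pts=np.c_[u+305,v+205]; print(pts.min(0),pts.max(0))
v,u=np.nonzero(m[212:232,310:345])
ovl=S["pixels"][200:240,305:345].copy()
big=cv2.resize(cv2.cvtColor(ovl,cv2.COLOR_RGB2BGR),None,fx=14,fy=14,interpolation=cv2.INTER_NEAREST);cv2.imwrite("pics/n5.png",big)
E
```

```text
13
[319 219] [333 231]
```

View pics/ov5.png

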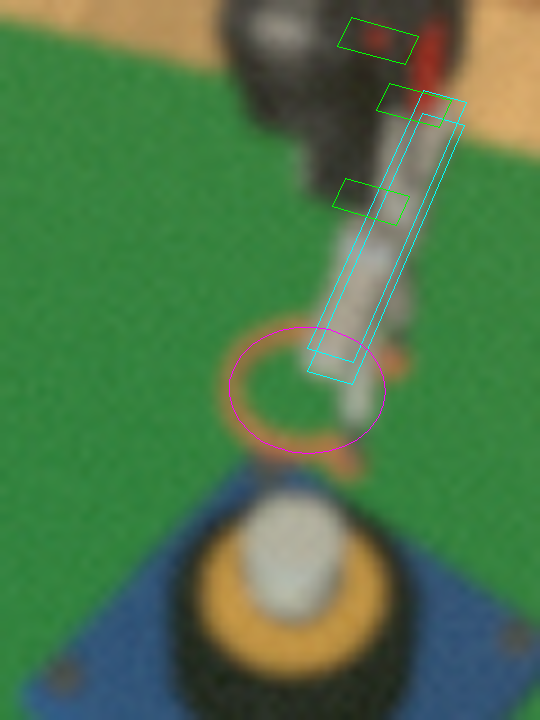

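View pics/n5.png

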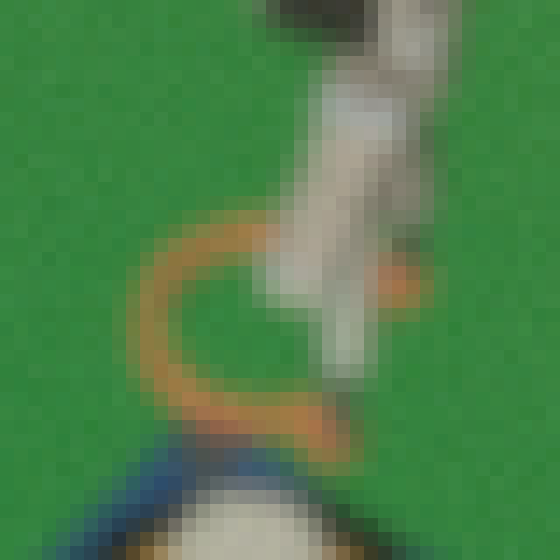

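```bash
cat > jig.py <<'E'
from h import *
t=np.linspace(0,2*np.pi,40)
def circ(c,r,z): return np.c_[c[0]+r*np.cos(t),c[1]+r*np.sin(t),0*t+z]
def jigov(f,c,win,sc,name,ring=None,rz=None,rr=(.018,.015)):
    x0,y0,x1,y1=win
    im=cv2.cvtColor(f["pixels"],cv2.COLOR_RGB2BGR)[y0:y1,x0:x1]; im=cv2.resize(im,None,fx=sc,fy=sc,interpolation=cv2.INTER_CUBIC)
    def dr(p,col): cv2.polylines(im,[((proj(f,p)-[x0,y0]+.5)*sc).astype(int).reshape(-1,1,2)],True,col,1)
    dr(circ(c,.0125,.072),(255,255,0)); dr(circ(c,.022,.048),(0,0,255)); dr(circ(c,.032,.045),(0,255,255))
    if ring is not None:
        for r in rr: dr(circ(ring,r,rz),(255,0,255))
    cv2.imwrite("pics/"+name,im)
E
python3 - <<'E'
from jig import *
import pickle
F0=pickle.load(open("F0.pkl","rb"));F=pickle.load(open("F5.pkl","rb"))
c=(.4706,.0435)
jigov(F["side"],c,(290,200,350,270),9,"j_s.png",(.4711,.0432),.1314)
jigov(F0["top"],c,(265,215,315,260),10,"j_t.png")
E
```

```text
(no output)
```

View pics/j_s.png

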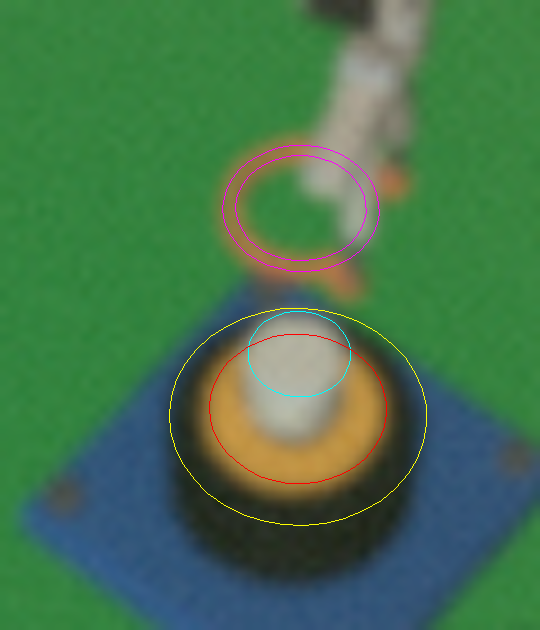

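View pics/j_t.png

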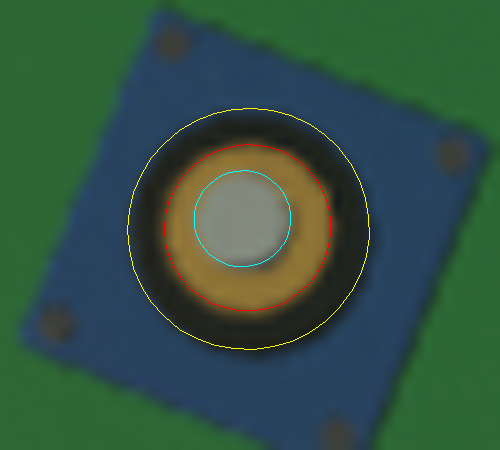

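{"api": "step_arm", "payload": {
  "motion": [
    [0, 0.002, -0.03, 0, 0, 0, 255],
    [0, 0.002, -0.06, 0, 0, 0, 255],
    [0, 0.002, -0.085, 0, 0, 0, 255],
    [0, 0.002, -0.1, 0, 0, 0, 255],
    [0, 0.002, -0.1, 0, 0, 0, 255],
    [0, 0.002, -0.1, 0, 0, 0, 255],
    [0, 0.002, -0.1, 0, 0, 0, 255]
  ]
}}

```text
time: 13.45
tool_pos: [0.4539, 0.0454, 0.18]
tool_rot: [0.0, 1.0, -0.012, 0.001]
contact_force: [0.0, -0.4, -2.7]
gripper_width: 0.375
```

```bash
python3 - <<'E'
from jig import *
import pickle
fs=[eyes.grab_frame("side") for _ in range(4)]
S=fs[0]; S["pixels"]=np.mean([f["pixels"] for f in fs],0).round().astype(np.uint8)
pickle.dump(S,open("S6.pkl","wb"))
s=monitor.state();print(s["time"],s["tool_pos"],s["tool_rot"],s["contact_force"])
p=s["tool_pos"]
jigov(S,(.4706,.0435),(290,205,350,270),9,"j6.png",(p[0]+.0176,p[1]-.0004),p[2]-.0977)
save(S,"s6.png",(290,205,350,270),9)
E
```

```text
13.65 [0.45377393 0.04542012 0.17987389] [ 3.29626206e-05  9.99932520e-01 -1.16032748e-02  5.63953215e-04] [ 0.04929738 -0.19208634 -1.90331942]
```

View pics/j6.png

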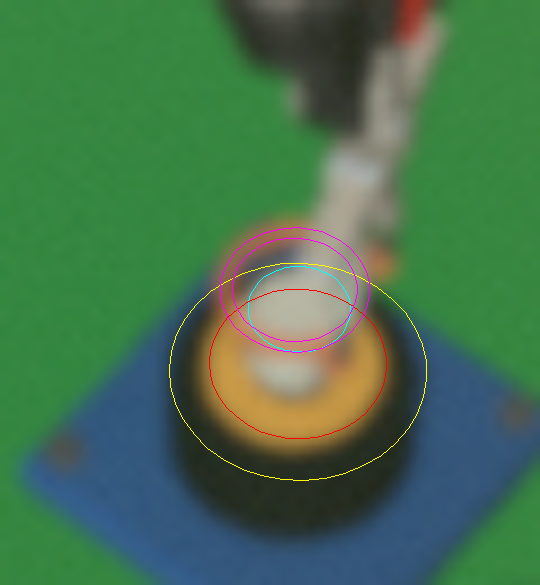

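View pics/s6.png

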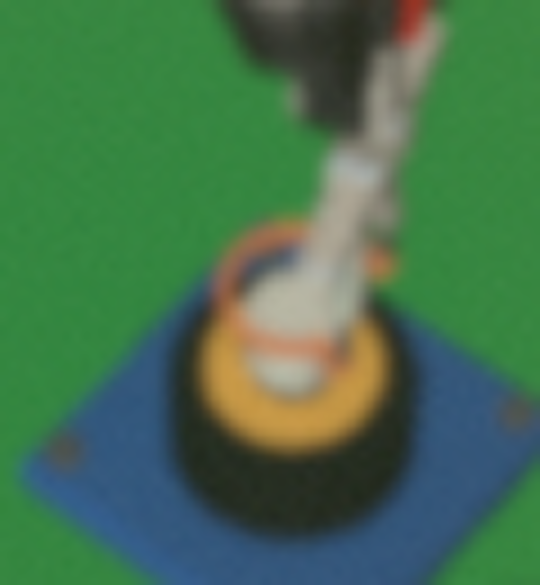

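```bash
cat > fit.py <<'E'
from jig import *
from scipy.optimize import minimize
def render_fit(S,verbose=True):
    pass
E
python3 - <<'E'
from jig import *
import pickle
np.set_printoptions(precision=3,suppress=True)
S=pickle.load(open("S6.pkl","rb"))
P=np.array([.4706,.0435,.075])
J=np.array([(proj(S,P+d)-proj(S,P-d))[0]/2 for d in np.eye(3)*.001]).T
print("px per mm",J)
px=S["pixels"]
hsv=cv2.cvtColor(px,cv2.COLOR_RGB2HSV).astype(int)
np.set_printoptions(linewidth=250)
print("hue");print(hsv[226:248,312:336,0]);print("sat");print(hsv[226:248,312:336,1])
# washer colour mask
w=((hsv[...,0]>15)&(hsv[...,0]<27)&(hsv[...,1]>120)&(hsv[...,2]>120)); 
v,u=np.nonzero(w[230:262,308:340]);u+=308;v+=230;print("washer mask",u.min(),u.max(),v.min(),v.max())
for y in range(244,258): 
    r=np.nonzero(w[y,308:340])[0]+308; print(y,r.min() if len(r) else None,r.max() if len(r) else None)
E
```

```text
px per mm [[-0.435 -0.144  0.006]
 [-0.124  0.361 -0.257]]
hue
[[ 64  65  64  64  64  64  64  64  64  64  64  64  62  56  43  27  23  22  24  23  26  42  56  61]
 [ 64  64  64  64  64  64  64  64  64  63  62  63  60  52  35  23  21  21  22  24  25  41  56  61]
 [ 64  64  64  65  65  64  64  61  58  55  53  53  51  45  33  23  21  22  25  24  25  39  53  61]
 [ 64  64  64  63  63  62  56  46  38  34  32  32  33  32  23  23  22  23  25  33  36  43  56  62]
 [ 65  64  64  61  56  44  26  17  16  16  17  17  19  20  22  21  22  24  32  40  41  49  59  63]
 [ 64  64  61  54  39  20  13  12  12  11  10  12  15  19  21  23  22  24  27  31  39  51  61  64]
 [ 64  63  55  39  20  13  11  10  10   5   2  10  18  21  22  21  23  22  19  18  20  41  57  62]
 [ 65  64  46  21  13   9   8   9  10 109 108  30  24  22  23  22  25  21  15  13  15  28  50  60]
 [ 67  63  26  13   9 178 113  96  90  98  95  40  30  25  28  30  32  23  16  14  16  25  48  60]
 [ 74  64  12  10   8 175  85  50  43  39  36  35  33  33  36  38  40  28  22  20  23  36  53  62]
 [ 86 135   8  10  12  21  33  32  32  32  28  
[... 2826 characters left out ...]
2]
 [140 159 163 163 146 120 108 106 108 106 106 107 112 120 114 100 111 147 162 160 149 111  34 103]
 [148 158 165 162 141  99  77  77  80  83  87  89  97 113 127 121 127 153 161 163 156 121  51  85]
 [145 160 163 161 144 101  61  45  43  42  45  49  60  86 118 132 142 154 163 164 159 138  71  61]
 [149 160 164 164 151 119  74  40  27  26  27  30  41  70 114 143 155 161 165 163 159 128  65  55]
 [149 161 163 164 162 143 107  63  37  30  28  32  42  75 123 150 162 166 165 162 155 126  65  57]]
washer mask 313 332 230 254
244 313 332
245 313 332
246 313 332
247 313 332
248 313 331
249 313 331
250 314 330
251 315 329
252 316 328
253 317 327
254 320 324
255 None None
256 None None
257 None None
```

```bash
python3 - <<'E'
from jig import *
import pickle
from scipy.optimize import least_squares
np.set_printoptions(precision=4,suppress=True)
S=pickle.load(open("S6.pkl","rb")); px=S["pixels"].astype(float)
# washer edges: soft, along rows, washer vs dark housing: use red channel half level
W=[]
for y in range(246,254):
    r=px[y,:,0]; c=322; hi=np.median(r[[317,327]]) if y<251 else r[322]
    lo=25
    print(y,r[306:340].astype(int)) if y in(247,252) else None
    a=[x for x in range(306,322) if r[x]<90<=r[x+1]]; b=[x for x in range(322,340) if r[x]>=90>r[x+1]]
    if a and b:
        xa=a[0]+(90-r[a[0]])/(r[a[0]+1]-r[a[0]]); xb=b[-1]+(r[b[-1]]-90)/(r[b[-1]]-r[b[-1]+1]); W+= [(xa,y),(xb,y)]
for x in range(318,328):
    r=px[:,x,0]; b=[y for y in range(248,262) if r[y]>=90>r[y+1]]
    if b: W.append((x,b[0]+(r[b[0]]-90)/(r[b[0]]-r[b[0]+1])))
W=np.array(W)
R=np.array([(320,230.7),(318,231.3),(316,232.7),(315.05,236),(315,237),(319,242.8),(321,243.05),(323,243.1),(325,243.2)])
T=np.linspace(0,2*np.pi,720,endpoint=False)
def dist(pts,c,r,z):
    q=proj(S,np.c_[c[0]+r*np.cos(T),c[1]+r*np.sin(T),0*T+z])
    d=np.linalg.norm(pts[:,None]-q[None],axis=2); i=d.argmin(1)
    cen=q.mean(0); s=np.sign(np.linalg.norm(pts-cen,axis=1)-np.linalg.norm(q[i]-cen,axis=1)); return s*d[np.arange(len(pts)),i]
s=least_squares(lambda p:dist(W,p[:2],p[2],.048),[.47,.045,.022],x_scale=.001,diff_step=1e-3);print("washer",s.x,np.abs(s.fun).max())
for z in(.0802,.0822,.0842):
  s=least_squares(lambda p:dist(R,p[:2],.0165,z),[.471,.045],x_scale=.001,diff_step=1e-3);print("ring",z,s.x,np.round(s.fun,2))
  s=least_squares(lambda p:dist(R,p[:2],p[2],z),[.471,.045,.0165],x_scale=.001,diff_step=1e-3);print("  r free",s.x,np.round(s.fun,2))
# top cam washer
F0=pickle.load(open("F0.pkl","rb"))["top"]; S=F0; px=S["pixels"].astype(float)
c=np.array([289.3,237.5]);W=[]
for a in np.linspace(0,2*np.pi,40,endpoint=False):
    rr=np.arange(5,13,.1); u=c[0]+rr*np.cos(a); v=c[1]+rr*np.sin(a)
    val=cv2.remap(px[...,0].astype(np.float32),u.astype(np.float32)[None],v.astype(np.float32)[None],cv2.INTER_LINEAR)[0]
    k=[i for i in range(len(rr)-1) if val[i]>=80>val[i+1]]
    if k: W.append((u[k[0]],v[k[0]]))
W=np.array(W)
s=least_squares(lambda p:dist(W,p[:2],p[2],.048),[.47,.045,.022],x_scale=.001,diff_step=1e-3);print("washer top",len(W),s.x,np.abs(s.fun).max())
E
```

```text
247 [ 52  50  43  38  42  61 111 160 191 199 198 192 178 169 171 171 172 168
 158 156 170 185 192 195 192 172 127  77  47  38  42  46  53  52]
252 [ 49  47  43  38  36  35  38  48  73 112 144 166 182 189 193 194 196 196
 192 191 184 170 148 119  82  53  42  38  35  39  41  49  52  53]
washer [0.471  0.0463 0.0236] 0.16079041774886568
ring 0.0802 [0.4715 0.0441] [ 0.13  0.3   0.41 -0.24 -0.24  0.29  0.03 -0.05  0.4 ]
  r free [0.4707 0.0433 0.0173] [-0.2   0.08  0.32 -0.17 -0.14  0.3  -0.08 -0.22  0.12]
ring 0.0822 [0.471  0.0453] [ 0.11  0.29  0.41 -0.23 -0.24  0.29 -0.01 -0.06  0.38]
  r free [0.4703 0.0447 0.0172] [-0.19  0.08  0.32 -0.17 -0.15  0.29 -0.09 -0.22  0.12]
ring 0.0842 [0.4706 0.0466] [ 0.1   0.28  0.4  -0.24 -0.25  0.28 -0.02 -0.07  0.36]
  r free [0.4698 0.0459 0.0172] [-0.21  0.08  0.32 -0.16 -0.14  0.3  -0.08 -0.22  0.12]
washer top 40 [0.4703 0.0435 0.0224] 0.25670656761707084
```

{"api": "step_arm", "payload": {
  "motion": [
    [0.0004, 0.003, 0, 0, 0, 0, 255],
    [0.0004, 0.003, -0.006, 0, 0, 0, 255],
    [0.0004, 0.003, -0.012, 0, 0, 0, 255],
    [0.0004, 0.003, -0.012, 0, 0, 0, 255],
    [0.0004, 0.003, -0.012, 0, 0, 0, 255]
  ]
}}

```text
time: 14.15
tool_pos: [0.4534, 0.047, 0.173]
tool_rot: [-0.0, 1.0, -0.012, -0.0]
contact_force: [0.1, 0.2, -1.6]
gripper_width: 0.37
```

{"api": "step_arm", "payload": {
  "motion": [
    [0, 0, -0.002, 0, 0, 0, 255],
    [0, 0, -0.004, 0, 0, 0, 255],
    [0, 0, -0.004, 0, 0, 0, 255]
  ]
}}

```text
time: 14.45
tool_pos: [0.4535, 0.047, 0.1711]
tool_rot: [-0.0, 1.0, -0.012, -0.0]
contact_force: [0.7, -1.0, -2.5]
gripper_width: 0.374
```

{"api": "step_arm", "payload": {
  "motion": [
    [0, 0, -0.002, 0, 0, 0, 255],
    [0, 0, -0.004, 0, 0, 0, 255],
    [0, 0, -0.004, 0, 0, 0, 255]
  ]
}}

```text
time: 14.75
tool_pos: [0.4535, 0.047, 0.1691]
tool_rot: [-0.0, 1.0, -0.012, -0.0]
contact_force: [0.4, -0.0, -2.5]
gripper_width: 0.374
```

{"api": "step_arm", "payload": {
  "motion": [
    [0, 0, -0.002, 0, 0, 0, 255],
    [0, 0, -0.004, 0, 0, 0, 255],
    [0, 0, -0.004, 0, 0, 0, 255]
  ]
}}

```text
time: 15.05
tool_pos: [0.4535, 0.047, 0.167]
tool_rot: [-0.0, 1.0, -0.012, -0.0]
contact_force: [0.8, 0.6, -2.4]
gripper_width: 0.375
```

{"api": "step_arm", "payload": {
  "motion": [
    [0, 0, -0.003, 0, 0, 0, 255],
    [0, 0, -0.006, 0, 0, 0, 255],
    [0, 0, -0.008, 0, 0, 0, 255],
    [0, 0, -0.008, 0, 0, 0, 255]
  ]
}}

```text
time: 15.45
tool_pos: [0.4535, 0.047, 0.163]
tool_rot: [-0.0, 1.0, -0.012, -0.0]
contact_force: [0.3, 0.6, -2.5]
gripper_width: 0.367
```

```bash
python3 - <<'E'
from jig import *
import pickle
fs=[eyes.grab_frame("side") for _ in range(4)]
S=fs[0]; S["pixels"]=np.mean([f["pixels"] for f in fs],0).round().astype(np.uint8)
pickle.dump(S,open("S7.pkl","wb"))
s=monitor.state();print(s["time"],s["tool_pos"],s["tool_rot"],s["contact_force"],s["ft_torque"])
jigov(S,(.471,.0463),(290,205,350,270),9,"j7.png")
save(S,"s7.png",(305,215,345,260),13)
E
```

```text
15.65 [0.45366188 0.04694566 0.16330466] [ 3.34330651e-07  9.99932683e-01 -1.16029107e-02  5.36668906e-05] [-0.20479463 -0.75368167 -2.06039875] [-0.01767863 -0.02538181  0.01483533]
```

View pics/s7.png

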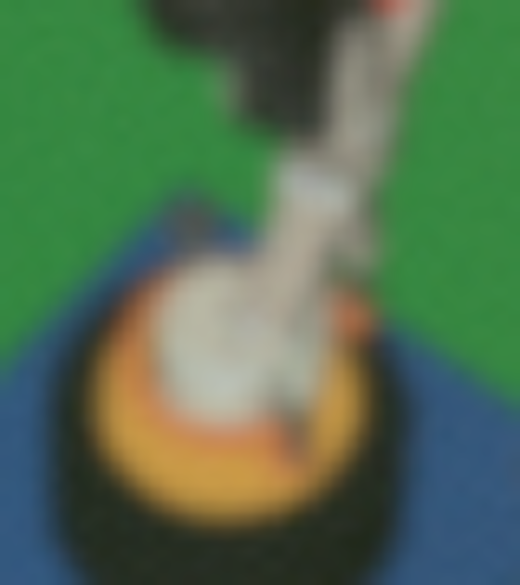

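View pics/j7.png

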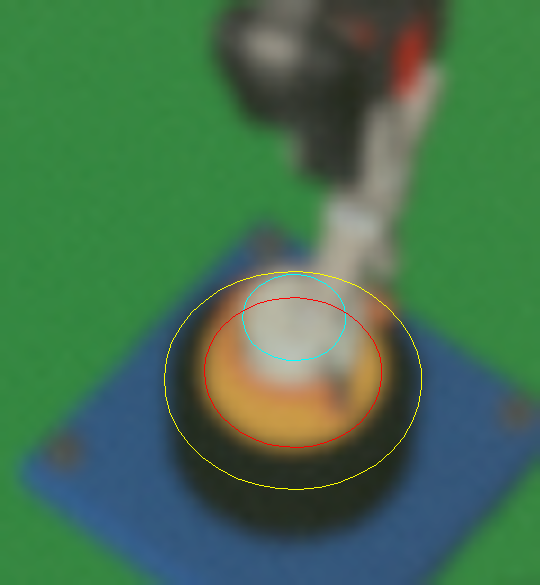

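{"api": "step_arm", "payload": {
  "motion": [
    [0, 0, -0.004, 0, 0, 0, 255],
    [0, 0, -0.008, 0, 0, 0, 255],
    [0, 0, -0.012, 0, 0, 0, 255],
    [0, 0, -0.014, 0, 0, 0, 255],
    [0, 0, -0.014, 0, 0, 0, 255]
  ]
}}

```text
time: 16.15
tool_pos: [0.4534, 0.0469, 0.1559]
tool_rot: [-0.0, 1.0, -0.012, -0.0]
contact_force: [0.8, -0.3, -1.2]
gripper_width: 0.372
```

{"api": "step_arm", "payload": {
  "motion": [
    [0, 0, -0.004, 0, 0, 0, 255],
    [0, 0, -0.007, 0, 0, 0, 255],
    [0, 0, -0.01, 0, 0, 0, 255],
    [0, 0, -0.01, 0, 0, 0, 255]
  ]
}}

```text
time: 16.55
tool_pos: [0.4534, 0.047, 0.1509]
tool_rot: [-0.0, 1.0, -0.012, -0.0]
contact_force: [-2.0, -1.2, -2.1]
gripper_width: 0.37
```

```bash
python3 - <<'E'
from jig import *
import pickle
fs=[eyes.grab_frame("side") for _ in range(4)]
S=fs[0]; S["pixels"]=np.mean([f["pixels"] for f in fs],0).round().astype(np.uint8)
pickle.dump(S,open("S8.pkl","wb"))
s=monitor.state();print(s["time"],s["tool_pos"],s["tool_rot"],s["contact_force"],s["ft_torque"])
save(S,"s8.png",(305,215,345,260),13)
E
```

```text
16.75 [0.45368845 0.04695252 0.15134385] [-2.58107555e-06  9.99932835e-01 -1.15894910e-02  9.31015687e-05] [ 0.77381119 -0.18572697 -2.09378872] [0.01973349 0.05557305 0.03121658]
```

View pics/s8.png

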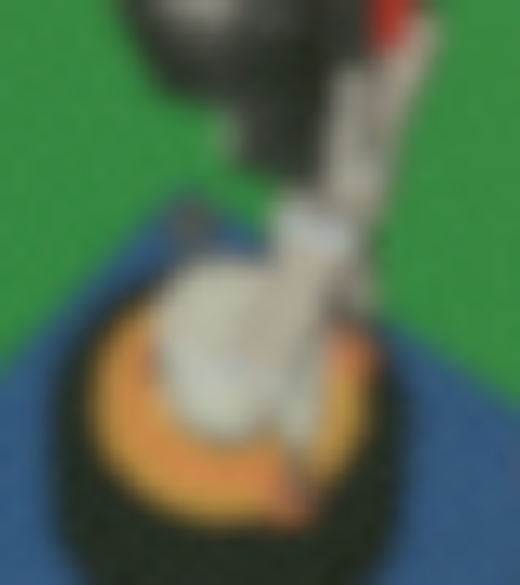

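```bash
python3 - <<'E'
from jig import *
import pickle
S=pickle.load(open("S8.pkl","rb"))
x0,y0,x1,y1=305,220,345,262; sc=13
px=S["pixels"][y0:y1,x0:x1]
hsv=cv2.cvtColor(px,cv2.COLOR_RGB2HSV).astype(float)
h=np.where((hsv[...,1]>70),np.clip((hsv[...,0]-8)*16,0,255),128).astype(np.uint8)
im=cv2.applyColorMap(cv2.resize(h,None,fx=sc,fy=sc,interpolation=cv2.INTER_CUBIC),cv2.COLORMAP_JET)
def dr(p,col): cv2.polylines(im,[((proj(S,p)-[x0,y0]+.5)*sc).astype(int).reshape(-1,1,2)],True,col,1)
c=(.471,.0463)
dr(circ(c,.022,.048),(255,255,255))
for r in(.018,.015): dr(circ(c,r,.0534),(255,255,255))
cv2.imwrite("pics/h8.png",im)
np.set_printoptions(linewidth=200)
print(hsv[22:40,5:32,0].astype(int))
E
```

```text
[[ 96  44  21  18  16  15  14  19  30  38  36  34  30  26  23  23  23  25  27  17  13  12  12  12   7 102 102]
 [ 86  34  20  18  16  15  15  19  30  40  40  39  40  35  28  26  26  32  30  19  15  15  14  14  17 102 104]
 [ 71  27  20  17  16  15  16  18  25  34  40  44  37  34  30  32  34  38  32  21  18  17  17  18  30  99 104]
 [ 60  26  20  17  16  15  16  18  22  28  38  36  34  32  28  30  30  35  32  22  19  19  19  21  42  98 103]
 [ 53  25  20  18  16  15  17  18  20  26  33  35  32  30  28  27  27  35  30  20  19  19  20  22  39  85 101]
 [ 55  26  20  18  16  15  16  17  18  21  26  30  32  27  23  23  25  30  27  19  19  19  20  22  40  83 102]
 [ 57  32  21  19  17  16  15  16  17  18  20  22  22  21  19  19  20  24  23  19  19  19  20  24  45  88 103]
 [ 63  39  22  19  19  17  15  15  15  16  17  17  17  17  16  17  18  19  20  19  19  20  21  30  51  94 104]
 [ 68  50  25  21  19  18  16  15  15  15  15  16  16  15  15  15  15  17  19  19  20  20  26  42  60  94 103]
 [ 72  53  39  22  20  19  18  17  16  15  14  14  14  14  14  13  13  14  17  18  20  23  32  50  57
[... 198 characters left out ...]
  16  23  44  51  48  57 100 104]
 [ 75  60  53  58  50  39  27  23  20  21  20  20  19  19  18  16  13  13  13  17  32  48  50  49  74 102 105]
 [ 80  58  49  53  51  51  48  38  30  27  24  22  21  21  20  17  14  15  17  27  43  50  53  48  75 102 105]
 [ 88  60  52  53  51  53  55  50  48  43  40  34  38  38  37  36  30  28  37  45  50  51  55  55  90 103 105]
 [100  75  55  48  57  51  58  54  48  49  51  50  46  50  53  50  50  55  53  48  46  51  47  71  98 103 105]
 [102  94  57  53  53  52  55  54  53  50  51  53  52  55  54  53  50  52  55  49  52  49  57  88 102 105 105]
 [104 101  85  60  54  52  49  51  53  57  49  46  50  51  45  54  50  53  51  46  48  57  82 101 104 105 106]]
```

View pics/h8.png

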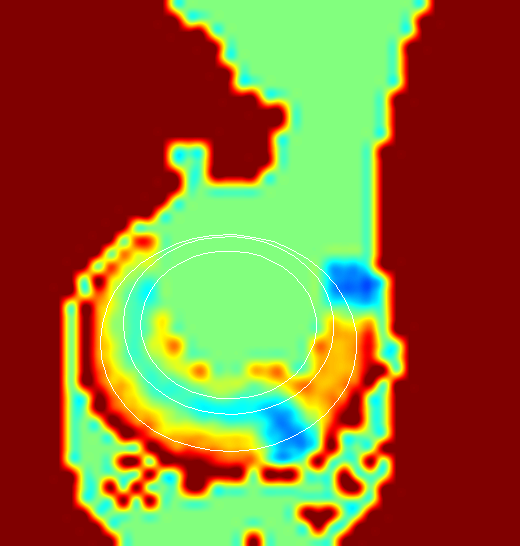

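{"api": "step_arm", "payload": {
  "motion": [
    [0, 0, -0.002, 0, 0, 0, 255],
    [0, 0, -0.002, 0, 0, 0, 255],
    [0, 0, -0.002, 0, 0, 0, 255]
  ]
}}

```text
time: 17.05
tool_pos: [0.4536, 0.0469, 0.1502]
tool_rot: [-0.0, 1.0, -0.012, -0.0]
contact_force: [0.1, 0.8, -1.5]
gripper_width: 0.369
```

{"api": "step_arm", "payload": {
  "motion": [
    [0, 0, -0.001, 0, 0, 0, 255],
    [0, 0, -0.001, 0, 0, 0, 255],
    [0, 0, -0.001, 0, 0, 0, 255]
  ]
}}

```text
time: 17.35
tool_pos: [0.4536, 0.0469, 0.1497]
tool_rot: [0.0, 1.0, -0.012, -0.0]
contact_force: [1.3, -0.6, -2.2]
gripper_width: 0.37
```

{"api": "step_arm", "payload": {
  "motion": [
    [0, 0, -0.001, 0, 0, 0, 255],
    [0, 0, -0.001, 0, 0, 0, 255],
    [0, 0, -0.001, 0, 0, 0, 255]
  ]
}}

```text
time: 17.65
tool_pos: [0.4536, 0.0469, 0.1492]
tool_rot: [0.0, 1.0, -0.012, -0.0]
contact_force: [0.2, -0.1, -1.7]
gripper_width: 0.372
```

{"api": "step_arm", "payload": {
  "motion": [
    [0, 0, -0.001, 0, 0, 0, 255],
    [0, 0, -0.001, 0, 0, 0, 255],
    [0, 0, -0.001, 0, 0, 0, 255]
  ]
}}

```text
time: 17.95
tool_pos: [0.4536, 0.047, 0.1487]
tool_rot: [-0.0, 1.0, -0.012, -0.0]
contact_force: [-0.4, -0.5, -2.3]
gripper_width: 0.367
```

{"api": "step_arm", "payload": {
  "motion": [
    [0, 0, -0.001, 0, 0, 0, 255],
    [0, 0, -0.001, 0, 0, 0, 255],
    [0, 0, -0.001, 0, 0, 0, 255]
  ]
}}

```text
time: 18.25
tool_pos: [0.4536, 0.047, 0.1482]
tool_rot: [-0.0, 1.0, -0.012, -0.0]
contact_force: [-0.6, 0.0, -1.4]
gripper_width: 0.368
```

{"api": "step_arm", "payload": {
  "motion": [
    [0, 0, -0.001, 0, 0, 0, 255],
    [0, 0, -0.001, 0, 0, 0, 255],
    [0, 0, -0.001, 0, 0, 0, 255]
  ]
}}

```text
time: 18.55
tool_pos: [0.4536, 0.0469, 0.1477]
tool_rot: [-0.0, 1.0, -0.012, -0.0]
contact_force: [-0.3, -1.0, -1.7]
gripper_width: 0.371
```

{"api": "step_arm", "payload": {
  "motion": [
    [0, 0, -0.001, 0, 0, 0, 255],
    [0, 0, -0.001, 0, 0, 0, 255],
    [0, 0, -0.001, 0, 0, 0, 255]
  ]
}}

```text
time: 18.85
tool_pos: [0.4537, 0.0469, 0.1474]
tool_rot: [-0.0, 1.0, -0.012, 0.0]
contact_force: [0.2, 0.2, -1.5]
gripper_width: 0.371
```

{"api": "step_arm", "payload": {
  "motion": [
    [0, 0, -0.001, 0, 0, 0, 255],
    [0, 0, -0.001, 0, 0, 0, 255],
    [0, 0, -0.001, 0, 0, 0, 255]
  ]
}}

```text
time: 19.15
tool_pos: [0.4539, 0.0469, 0.1474]
tool_rot: [0.0, 1.0, -0.012, 0.0]
contact_force: [-1.9, 0.8, 2.6]
gripper_width: 0.369
```

{"api": "step_arm", "payload": {
  "motion": [
    [0, 0, 0.002, 0, 0, 0, 255],
    [0, 0, 0.0045, 0, 0, 0, 255],
    [0, -0.001, 0.0045, 0, 0, 0, 255],
    [0, -0.001, 0.0045, 0, 0, 0, 255],
    [0, -0.001, 0.0045, 0, 0, 0, 255],
    [0, -0.001, 0.0045, 0, 0, 0, 255]
  ]
}}

```text
time: 19.75
tool_pos: [0.4536, 0.0464, 0.1489]
tool_rot: [-0.0, 1.0, -0.012, -0.0]
contact_force: [0.1, 0.3, -0.7]
gripper_width: 0.368
```

```bash
python3 - <<'E'
from jig import *
S=eyes.grab_frame("side")
s=monitor.state();print(s["time"],s["tool_pos"],s["tool_rot"],s["contact_force"],s["ft_torque"],s["gripper_width"])
save(S,"s9.png",(240,190,360,350),5 if 0 else 4)
E
```

```text
19.8 [0.45357674 0.04644066 0.14888906] [-1.26074203e-05  9.99932712e-01 -1.16003470e-02 -5.91514424e-05] [ 0.4133642  -0.09665804 -2.83773879] [ 0.04467498  0.01010201 -0.05287652] 0.3702021663094151
```

View pics/s9.png

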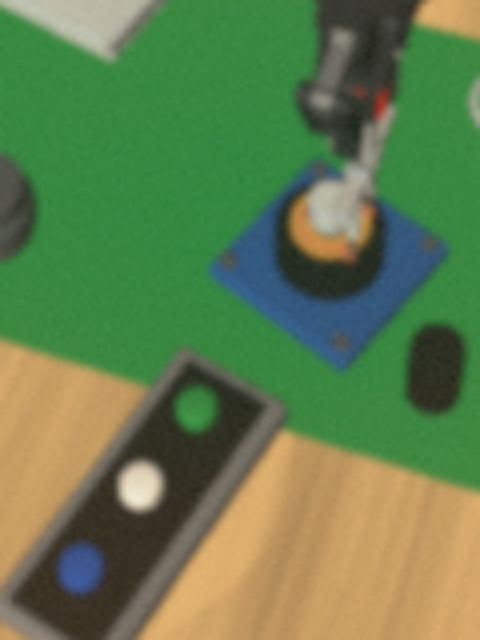

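The picture shows the ring around the groove, with the spindle top at about crop (330,205). All three keys are up and the bystanders are in place. The tool force is only the pliers' weight, so I'm handing in.

```bash
python3 -c "
from h import *
print(manip.job_done())"
```

```text
the job is handed in; nothing more can be done
None
```

I pressed green, white and blue in turn, then put the spread ring around the groove and handed the job in at 19.8 s. The gripper was still squeezing the pliers. The hand-in gave no verdict, so the result below rests on my own checks.

**Keys:** all three stopped at the same height, about 36 mm, with 13–17 N on the tool. On green I followed the spring force back up and saw about 6 mm of travel. The last picture shows all keys up.

**Pliers:** I used the larger pair, hanging in the rack. They lifted cleanly, and the tool carried about 2 N, their weight.

**Ring height:** lowering it gently to the washer gave contact at a tool height of 147.4 mm, against 147.2 mm predicted. I then raised it, which puts the ring centre at about 51.0 mm, the groove's height, resting on nothing.

**Ring centring:** it passed over the spindle end with no contact force, which limits the offset to about 2.5 mm. The side picture suggested it sat roughly 1 mm off in y, so I shifted it 0.5 mm back.

**Checks that were weak or disagreed:**
- The top and side cameras differ by about 3 mm in y. I trusted the side view, where ring and spindle show together; the arm blocked the top view.
- The gripper opening reads 0.37, about 31 mm if the scale is linear, but 36 mm was expected at full squeeze. I took this as a non-linear scale, because the pictures show the ring spread.

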